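# Send culture dishes through the gated drop-off station

## Robot

A 7-joint arm with a two-finger parallel gripper is mounted at the origin on a cart in front of the work surface, level with it; the furniture and walls round the work are solid. World frame = base frame: x ahead of the robot, y to its left, z up, the work surface at z = 0. Lengths are in m, angles in rad, forces in N, time in s.
With the tool pointing down it reaches from about 0.425 to 0.875 m from the base axis. Payload 4.7 kg.
Tool frame: the origin (TCP) lies on the centre line of the jaws, within the pads' length; the fingertips stand ahead of it and the grasp point (between the pads) lies 2 mm behind it (nose_length is the z of the fingertips in the tool frame, in m); z points along the fingers, y is the line along which they close (so a half turn about z gives the same grasp; the last joint's range is limited). The gripper opens to 87 mm and grips with 3 to 60 N. Pads are 19 mm wide; open, the fingers measure 117 mm over their backs; the gripper's body (75 mm by 190 mm) begins 51 mm behind the grasp point.
Start: joints at [-1.145, 0.321, -0.07, 1.45, 0.023, 1.371, -0.057], TCP at [0.26, 0.596, 0.24] pointing down, gripper open.
Joint ranges: [-2.86, 2.86], [-0.3, 2.09], [-1.38, 1.24], [0.06, 2.45], [-1.56, 4.7], [0.09, 2.05], [-2.69, 2.69]. Speed limits (rad/s): [2.57, 2.57, 3.14, 3.14, 3.14, 3.14, 3.14].

## Interface

Orientations are given as a rotation vector (axis times angle).
In Python, from bench import * gives the robot as it stands.
- The arm moves only by the tool send_rows, never from a script. Its arguments are lists of equal length, an entry for each row: "xyz": the shift along the tool's x, y, z in mm, a list of three; "dr": the turn, a rotation vector about the tool's x, y, z in rad, a list of three. A call has exactly 10 rows; each row is the pose to reach, as a shift and turn from the pose commanded when the call began, along the tool's axes at that moment; what a row does not reach only later rows make up. A row lasts 1/12 s, in which the tool goes at most 41.7 mm and 7.16 degrees, less where a joint would pass 70% of its speed; a pose out of reach is approached as far as the arm can. A call with a gripper value outside its range is refused whole. "jaw" is the finger opening in mm, from 0 to 87, set as the call begins (left out, the last holds). The fingers move at their own pace and stop on an object; "grip_force" is the grip in N (left out, the last holds). Time passes only in rows, so rows that repeat a pose let the fingers close, or fill a call up. It gives the time, the measured TCP pose, the force, the opening and the grip force at its end, in the units of the state.
- get_state(): the state, without advancing time (a new reading comes with each control period).
- get_image(name): name is "side" or "top" or "wrist"; returns the picture (420x560x3 uint8, red, green, blue); there is no depth.
- calibration(name): a dict with "vfov" (degrees; the focal length in pixels is half the picture's height over the tangent of half this angle, whatever the lens; pixels are square), "cx", "cy" (the principal point, pixels), "k1" (the pictures are not rectified: a ray, as slopes to the right and down, at radius r is drawn at 1 + k1 r^2 times it, then the intrinsics apply), "rvec" (rotation vector, rad) and "tvec" (3), from world to camera coordinates, as OpenCV has them; the wrist camera has in their place "hand_eye" (4x4, takes a point from camera to tool coordinates, whose origin is the TCP and whose axes are the flange's). Camera axes: x right, y down, z forward; pixel columns grow to the right and rows downward; lengths in m; the calibration is good to about 2 mm. A picture is of the moment at which its call begins: read the wrist's pose just before it. calibration takes no time and is no camera call.
- close_job(): hands the job in; it is judged then, once.
The state is a dict: "time": time; "joint_positions": joint angles; "qd": joint speeds; "joint_torque": joint torques, N m; "position": TCP position; "tool_rot": TCP orientation; "ft_force": force on the tool from outside, world axes, zero at the start; "torque": the same for the moment, N m; "grip_width": opening from 0.0 (shut) to 1.0 (fully open); "grip_force": force on a finger pad.
Only numpy, scipy, OpenCV 4.12 (cv2) and the standard library are available. Lean on these libraries where they do the work, as an engineer would, in place of code of your own. Each camera call takes 0.05 s, during which the arm holds its last target. There are 200 camera calls.

## Task

Send all the round lidded culture dishes on the bench through the drop-off station into its covered tub. First push the gate lever through its quarter turn until it is fully open against its stop; then set the dishes one at a time on the rocker tray, so that each tips it and slides down into the tub; when all are in, push the lever back until the gate is fully shut against its stop. Leave the tape roll, the timer and the beaker where they are.

Things in the scene. Friction and masses are not known exactly. Their poses are not given: they have to be found in the camera images.
- station: fixed drop-off station, 0.38 m long, along its own +y (to the robot's left, within 12 degrees); its +x points away from the robot. Right to left: white rocker tray, short slippery ramp under a clear hood, gate with a lever on top, grey tub closed by a clear cover. Origin on the bench right under the rocker's pivot. Hood and side walls reach at most 125 mm above the bench, the cover 104 mm
- ramp: the ramp's sliding bed; origin in the middle of its lower edge on the sliding face, 63 mm above the bench, at y = 158 mm of the station; its y points down the slope (0.40 rad), z square to the face. Its upper edge is 102 mm above the bench, at y = 66 mm. 72 mm wide between side walls; under the hood there are 24 mm, so that a dish gets into the tub only over the rocker and down the ramp
- gate_stop (a point): middle of the ramp's face where the shut gate would stop a dish: y = 135 mm of the station, 73 mm above the bench. A dish that comes down while the gate is shut stays there behind it, out of reach
- rocker_pivot (a point): middle of the tray's pivot axis, 126 mm above the bench, fixed. The tray's floor is 70 mm wide between side lips 5 mm high; it has a 14 mm back wall at the pivot, and its front edge, open toward the ramp, is 41 mm ahead of tray_spot. Steel brackets at the pivot reach 134 mm above the bench, 48 mm either side
- tray_spot (a point): on the tray's floor (138 mm above the bench when level), where the centre of a dish's underside belongs, 31 mm ahead (+y) of the pivot. A released dish tips the tray at once and slides off toward +y, so hold it by its sides across the station (fingers at -x and +x), with the fingertips above the lips, and leave its way forward free. Moves with the tray
- rocker (a joint): tilt of the rocker tray: 0 level (its counterweight brings it back there when empty), 0.42 rad fully tipped toward the ramp. A dish ahead of the pivot tips it
- gate (a joint): lever and gate, one piece on an upright axis: 0 = shut, at its stop (handle across the ramp, from the pivot to the station's +x, away from the robot); 1.571 = fully open, at its other stop (handle along the station's +y, over the tub). Growing values turn counterclockwise seen from above. It stays where it is left; turning takes about 0.25 N m (4 N at the grip)
- gate_pivot (a point): point on the lever's upright axis at mid-height of the handle (134 mm above the bench), on the robot's side of the ramp; fixed, at x = -46, y = 139 mm of the station
- handle_grip (a point): middle of the handle's grip, on its centre line, 75 mm from gate_pivot, 134 mm above the bench; moves with the lever. The handle is a level bar ending 100 mm from the pivot, 12 mm wide (16 with the rubber), 14 mm high (127 to 141 mm above the bench), with over 20 mm free under it; it can be pushed sideways by shut fingers let down beside it
- tub_floor (a point): centre of the tub's inner floor, 4 mm above the bench. The tub is 136 mm (station x) by 176 mm (station y) inside
- dish_a: round lidded culture dish of clear plastic, 60 mm across (60.4 mm) and 14 mm high, about 30 g; origin at the centre of its underside, z its own axis. It may lie any way round. Fixed instruments stand on the bench behind the dishes, from world x = 0.57 m on: beside them close the fingers left and right. Absent in some starts (then None)
- dish_b: round lidded culture dish of clear plastic, 60 mm across (60.4 mm) and 14 mm high, about 30 g; origin at the centre of its underside, z its own axis. It may lie any way round. Fixed instruments stand on the bench behind the dishes, from world x = 0.57 m on: beside them close the fingers left and right. Absent in some starts (then None)
- dish_c: round lidded culture dish of clear plastic, 60 mm across (60.4 mm) and 14 mm high, about 30 g; origin at the centre of its underside, z its own axis. It may lie any way round. Fixed instruments stand on the bench behind the dishes, from world x = 0.57 m on: beside them close the fingers left and right. Absent in some starts (then None)
- dish_d: round lidded culture dish of clear plastic, 60 mm across (60.4 mm) and 14 mm high, about 30 g; origin at the centre of its underside, z its own axis. It may lie any way round. Fixed instruments stand on the bench behind the dishes, from world x = 0.57 m on: beside them close the fingers left and right. Absent in some starts (then None)
- dish_e: round lidded culture dish of clear plastic, 60 mm across (60.4 mm) and 14 mm high, about 30 g; origin at the centre of its underside, z its own axis. It may lie any way round. Fixed instruments stand on the bench behind the dishes, from world x = 0.57 m on: beside them close the fingers left and right. Absent in some starts (then None)
- tape_roll: bystander: flat roll of cream tape, 86 mm across, 19 mm high; origin at the centre of its underside
- timer: bystander: white countdown timer, 70x62x18 mm, lying flat; origin at the centre of its underside
- small_beaker: bystander: empty glass beaker, 54 mm across, 70 mm high, standing; origin at the centre of its underside
Not all that is in view belongs to the job. What is shaped like the dish_e but orange or turquoise is not meant.

How it is judged:
On the way, in this order (a step that is already met when the one before it is completed fails the run):
1. the gate lever is pushed fully open (value of joint gate above 1.48 rad), for 0.2 s.
2. all the dishes have come to rest in the tub, with the gate still fully open (y of dish_a in the frame of station between 0.149 and 0.325 m and x of dish_a in the frame of station between -0.07 and 0.07 m and z of dish_a in the frame of station between -0.01 and 0.06 m and linear speed of each of dish_a, dish_b, dish_c, dish_d, dish_e below 0.03 m/s and y of dish_b in the frame of station between 0.149 and 0.325 m and x of dish_b in the frame of station between -0.07 and 0.07 m and z of dish_b in the frame of station between -0.01 and 0.06 m and y of dish_c in the frame of station between 0.149 and 0.325 m and x of dish_c in the frame of station between -0.07 and 0.07 m and z of dish_c in the frame of station between -0.01 and 0.06 m and y of dish_d in the frame of station between 0.149 and 0.325 m and x of dish_d in the frame of station between -0.07 and 0.07 m and z of dish_d in the frame of station between -0.01 and 0.06 m and y of dish_e in the frame of station between 0.149 and 0.325 m and x of dish_e in the frame of station between -0.07 and 0.07 m and z of dish_e in the frame of station between -0.01 and 0.06 m and value of joint gate above 1.48 rad), for 0.2 s.
At the end, for the whole second after the job is handed in: every dish lies at rest inside the tub (its centre within the tub's walls, no higher than 60 mm above the bench), the gate lever is shut (within 0.09 rad of its stop) and the empty rocker tray is level (within 0.06 rad) (y of dish_a in the frame of station between 0.149 and 0.325 m and x of dish_a in the frame of station between -0.07 and 0.07 m and z of dish_a in the frame of station between -0.01 and 0.06 m and linear speed of each of dish_a, dish_b, dish_c, dish_d, dish_e below 0.03 m/s and y of dish_b in the frame of station between 0.149 and 0.325 m and x of dish_b in the frame of station between -0.07 and 0.07 m and z of dish_b in the frame of station between -0.01 and 0.06 m and y of dish_c in the frame of station between 0.149 and 0.325 m and x of dish_c in the frame of station between -0.07 and 0.07 m and z of dish_c in the frame of station between -0.01 and 0.06 m and y of dish_d in the frame of station between 0.149 and 0.325 m and x of dish_d in the frame of station between -0.07 and 0.07 m and z of dish_d in the frame of station between -0.01 and 0.06 m and y of dish_e in the frame of station between 0.149 and 0.325 m and x of dish_e in the frame of station between -0.07 and 0.07 m and z of dish_e in the frame of station between -0.01 and 0.06 m and value of joint gate below 0.09 rad and value of joint rocker below 0.06 rad); the robot touches nothing.
It fails at once if a bystander (tape roll, timer or beaker) is moved by more than 40 mm (distance of any of timer, small_beaker, tape_roll from where it was at the start of the episode above 0.04 m).
Of dish_a, dish_b, dish_c, dish_d, dish_e only 3 to 5 are there at a start; the rules pass over those that are not, and their reading is None.
At some moment in a run one of dish_a, dish_b, dish_c, dish_d, dish_e may be knocked a few centimetres aside while the robot is not near it.
Once in a run the grip may slacken for a moment while it holds something.
It also fails if it takes over 210 s, if anything falls off the work surface, if the arm or the gripper's body presses on something with over 40 N, if the wrist force passes 120 N, or if a joint passes its speed limit or range.

## Working session

There is one attempt and no reset: what is moved stays moved. The work goes in short steps, Python scripts to look and compute and a tool call to move; the robot and the scene stay as the last step left them, time stands still between calls to the robot, and variables do not carry over. Pictures are saved under pics/ and viewed, at most 14 in all, crops included, and the job is handed in when it is done.

Besides the shell and the picture viewer there is one more tool, called after "Call:" by a JSON object that holds its "op" and its "data", one argument or row to a line. send_rows: Moves the arm, as the interface text tells. Its arguments: {"type":"object","properties":{"xyz":{"type":"array"},"dr":{"type":"array"},"jaw":{"type":"number"},"grip_force":{"type":"number"}},"required":["xyz","dr"]}

```bash
ls; mkdir -p pics
cat > h.py <<'E'
from bench import *
import numpy as np, cv2
from scipy.spatial.transform import Rotation as R
def K(c):
    f=210/np.tan(np.radians(c['vfov'])/2); return f
def cam(name,st=None):
    c=calibration(name)
    if 'rvec' in c:
        Rc=R.from_rotvec(np.ravel(c['rvec'])).as_matrix(); t=np.ravel(c['tvec']); return c,Rc.T,-Rc.T@t
    st=st or get_state(); H=np.array(c['hand_eye']); Rt=R.from_rotvec(st['tool_rot']).as_matrix()
    return c,Rt@H[:3,:3],Rt@H[:3,3]+np.array(st['position'])
def pix2w(name,uv,z,st=None):
    c,Rw,o=cam(name,st); f=K(c)
    d=(np.array(uv,float)-[c['cx'],c['cy']])/f; s=d.copy()
    for _ in range(30): s=d/(1+c['k1']*(s@s))
    r=Rw@np.array([s[0],s[1],1]); return o+r*(z-o[2])/r[2]
def w2pix(name,p,st=None):
    c,Rw,o=cam(name,st); q=Rw.T@(np.array(p)-o); s=q[:2]/q[2]
    return s*(1+c['k1']*(s@s))*K(c)+[c['cx'],c['cy']]
def save(im,fn): cv2.imwrite('pics/'+fn,cv2.cvtColor(im,cv2.COLOR_RGB2BGR))
E
python3 - <<'E'
from h import *
s=get_state(); print(s)
for n in('top','side','wrist'):
    im=get_image(n); save(im,n+'0.png'); c=calibration(n); print(n,c); print(cam(n)[2])
E
```

```text
pics
{'time': 0.0, 'joint_positions': array([-1.14489652,  0.32179319, -0.0700744 ,  1.45165704,  0.0225807 ,
        1.37081622, -0.05689737]), 'qd': array([ 0.00110219,  0.00064353,  0.00079378, -0.00166958, -0.00127764,
        0.00043823, -0.00082716]), 'joint_torque': array([-7.27482784e-04, -4.91286421e+01, -4.04052073e-01, -3.12535679e+01,
       -6.38427003e-02,  4.36849322e-02,  1.75573859e-04]), 'position': array([0.26000445, 0.59516459, 0.23848978]), 'tool_rot': array([-6.42200962e-01, -3.07494153e+00,  2.92552314e-03]), 'ft_force': array([ 0.04201554,  0.62280945, -0.44589036]), 'torque': array([0.07393468, 0.03282497, 0.0070519 ]), 'grip_force': 0.0, 'grip_width': 1.000980299946237}
top {'vfov': 42.44059185348184, 'cx': 279.1842675363341, 'cy': 207.17279455465714, 'k1': -0.13265024156933636, 'rvec': array([ 2.16759023, -2.20113737,  0.10923232]), 'tvec': array([-0.04841048,  0.53303838,  1.93535049])}
[ 0.36495402 -0.02729802  1.97436531]
side {'vfov': 50.56117425622065, 'cx': 282.72349531715776, 'cy': 210.5080958754535, 'k1': -0.12650699004326882, 'rvec': array([ 2.17035775, -0.21353435,  0.12457725]), 'tvec': array([-0.55233205,  0.12842092,  1.33610062])}
[ 0.32876356 -1.11189412  0.8731171 ]
wrist {'vfov': 63.50445124169073, 'cx': 281.1191013269774, 'cy': 208.45748162182983, 'k1': 0.010546590619473549, 'hand_eye': array([[-1.62921286e-04, -9.61182494e-01, -2.75913368e-01,
         7.74279028e-02],
       [ 9.99999780e-01, -3.34054185e-04,  5.73244371e-04,
         8.82075320e-04],
       [-6.43162470e-04, -2.75913214e-01,  9.61182337e-01,
        -1.46744828e-01],
       [ 0.00000000e+00,  0.00000000e+00,  0.00000000e+00,
         1.00000000e+00]])}
[0.18952735 0.62727129 0.38542983]
```

View pics/top0.png

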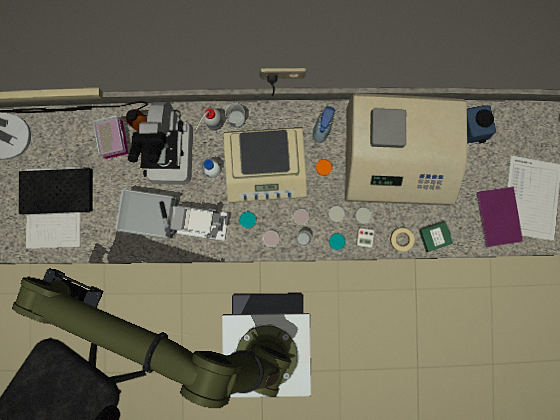

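View pics/side0.png

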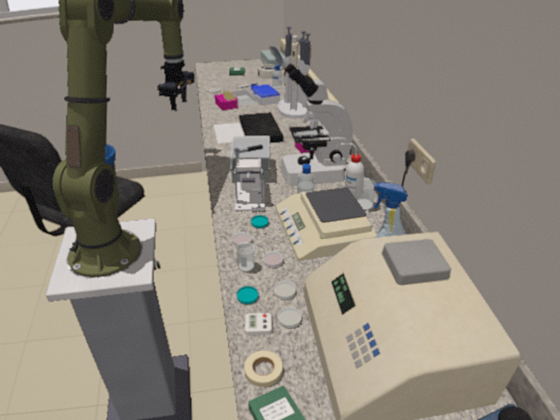

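Run:
```python
import bench; print({k:(v if isinstance(v,(int,float,list,str,dict)) else type(v)) for k,v in vars(bench).items() if k[:2]!='__'})
```

```text
{'get_image': <class 'function'>, 'calibration': <class 'function'>, 'close_job': <class 'function'>, 'get_state': <class 'function'>, 'MotionError': <class 'type'>, 'nose_length': 0.017}
```

Run:
```python
from h import *
im=cv2.imread('pics/top0.png')
a=cv2.resize(im[185:265,235:395],(800,400),interpolation=cv2.INTER_CUBIC)
b=cv2.resize(im[180:265,105:240],(320,200),interpolation=cv2.INTER_CUBIC)
s=cv2.imread('pics/side0.png'); c=cv2.resize(s[205:345,220:320],(240,200)[::1],interpolation=cv2.INTER_CUBIC)
o=np.zeros((600,800,3),np.uint8); o[:400]=a; o[400:,:320]=b; o[400:,320:560]=c
cv2.imwrite('pics/crop1.png',o)
for uv in[(301,217),(271,239),(337,213),(364,215),(248,219),(337,241)]: print(uv,pix2w('top',uv,.014).round(3))
print('beaker',pix2w('top',(305,234),.07).round(3),'timer',pix2w('top',(366,237),.018).round(3),'tape',pix2w('top',(402,239),.019).round(3))
```

```text
(301, 217) [ 0.496 -0.135  0.014]
(271, 239) [ 0.418 -0.025  0.014]
(337, 213) [ 0.509 -0.267  0.014]
(364, 215) [ 0.5   -0.366  0.014]
(248, 219) [0.492 0.057 0.014]
(337, 241) [ 0.407 -0.265  0.014]
beaker [ 0.432 -0.145  0.07 ] timer [ 0.419 -0.371  0.018] tape [ 0.409 -0.503  0.019]
```

View pics/crop1.png

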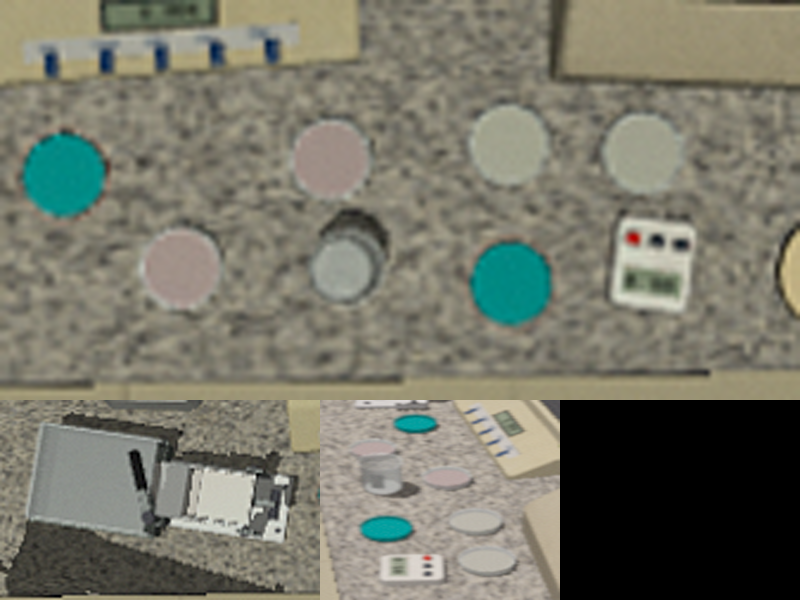

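```bash
cat >> h.py <<'E'
def station(o,th):
    Rm=R.from_euler('z',th).as_matrix()
    return lambda p: np.array([o[0],o[1],0])+Rm@np.array(p)
def move(target,yaw):
    """print the shift (tool mm) and rotvec to a pointing-down pose; yaw = world angle of tool x"""
    s=get_state(); Rt=R.from_rotvec(s['tool_rot'])
    x=np.array([np.cos(yaw),np.sin(yaw),0]); z=np.array([0,0,-1.]); 
    Rg=R.from_matrix(np.c_[x,np.cross(z,x),z])
    print('xyz',(Rt.inv().apply(np.array(target)-s['position'])*1000).round(1),'dr',(Rt.inv()*Rg).as_rotvec().round(4))
def st():
    s=get_state(); M=R.from_rotvec(s['tool_rot']).as_matrix()
    print('t',round(s['time'],2),'p',s['position'].round(4),'toolx yaw',round(float(np.arctan2(M[1,0],M[0,0])),4),'z',M[:,2].round(3),'F',s['ft_force'].round(1),'w',round(s['grip_width']*87,1),'gf',s['grip_force'],'q',s['joint_positions'].round(2))
E
python3 - <<'E'
from h import *
f=lambda x,y:(105+x*135/320,180+(y-400)*85/200)
p=pix2w('top',f(150,524),.134); e=pix2w('top',f(135,453),.134); print('pivot',p,'end',e, np.linalg.norm(p-e))
r=pix2w('top',f(265,505),.134);print('rocker',r)
for q in[(42,424),(28,520),(155,535),(165,440)]: print(pix2w('top',f(*q),.10).round(3))
st()
E
```

```text
pivot [0.44090145 0.32491588 0.134     ] end [0.54466859 0.34687511 0.134     ] 0.1060652002595082
rocker [0.46619582 0.15859408 0.134     ]
[0.594 0.494 0.1  ]
[0.45  0.513 0.1  ]
[0.426 0.324 0.1  ]
[0.567 0.309 0.1  ]
t 0.15 p [0.2601 0.5953 0.2387] toolx yaw 2.7298 z [-0.    -0.001 -1.   ] F [ 0.3 -0.3  0.9] w 87.0 gf 0.0 q [-1.14  0.32 -0.07  1.45  0.02  1.37 -0.06]
```

View pics/wrist0.png

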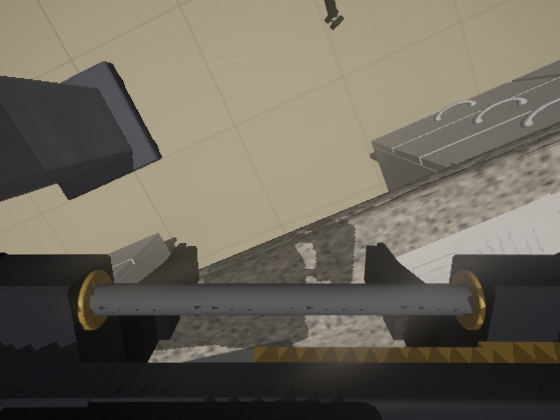

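```bash
python3 -c "
from h import *
move((.50,.20,.37),1.6)"
```

```text
xyz [-378.1 -266.4 -130.9] dr [-1.3000e-03  1.0000e-03  1.1298e+00]
```

Call:
{"op": "send_rows", "data": {
  "xyz": [
    [-38,-27,-25],
    [-76,-54,-50],
    [-114,-80,-75],
    [-152,-107,-100],
    [-190,-134,-120],
    [-228,-160,-130],
    [-266,-187,-131],
    [-304,-214,-131],
    [-342,-240,-131],
    [-378,-266,-131]
  ],
  "dr": [
    [0,0,0.113],
    [0,0,0.226],
    [0,0,0.339],
    [0,0,0.452],
    [0,0,0.565],
    [0,0,0.678],
    [0,0,0.791],
    [0,0,0.904],
    [0,0,1.017],
    [0,0,1.13]
  ],
  "jaw": 0
}}

```text
time: 0.98
position: [0.463, 0.2613, 0.3682]
tool_rot: [-2.195, -2.248, -0.002]
ft_force: [0.8, 1.0, 0.2]
grip_width: 0.326
grip_force: 0.0
```

Call:
{"op": "send_rows", "data": {
  "xyz": [
    [0,0,0],
    [0,0,0],
    [0,0,0],
    [0,0,0],
    [0,0,0],
    [0,0,0],
    [0,0,0],
    [0,0,0],
    [0,0,0],
    [0,0,0]
  ],
  "dr": [
    [0,0,0],
    [0,0,0],
    [0,0,0],
    [0,0,0],
    [0,0,0],
    [0,0,0],
    [0,0,0],
    [0,0,0],
    [0,0,0],
    [0,0,0]
  ]
}}

```text
time: 1.82
position: [0.4623, 0.2633, 0.3676]
tool_rot: [2.189, 2.254, 0.0]
ft_force: [0.8, -0.1, -0.0]
grip_width: 0.001
grip_force: 0.0
```

Run:
```python
from h import *
st(); save(get_image('wrist'),'w1.png')
```

```text
t 1.82 p [0.4623 0.2633 0.3676] toolx yaw 1.6001 z [ 0.  0. -1.] F [ 0.8 -0.1 -0. ] w 0.1 gf 0.0 q [-0.82  0.03  0.26  1.54 -0.01  1.57 -0.53]
```

View pics/w1.png

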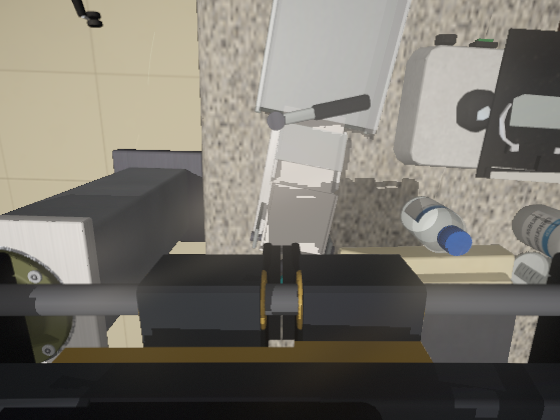

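Run:
```python
from h import *
p=pix2w('wrist',(276,121),.141); e=pix2w('wrist',(369,101),.141); d=e-p
print(p,e,np.linalg.norm(d),np.arctan2(d[1],d[0]))
a=pix2w('wrist',(258,108),.104);b=pix2w('wrist',(373,134),.104); d=b-a; print(a,b,np.linalg.norm(d),np.arctan2(d[1],d[0]))
a=pix2w('wrist',(258,108),.104);b=pix2w('wrist',(283,0),.104); d=b-a; print(np.arctan2(d[1],d[0])-np.pi/2)
a=pix2w('wrist',(373,134),.104);b=pix2w('wrist',(409,0),.104); d=b-a; print(np.arctan2(d[1],d[0])-np.pi/2)
im=cv2.imread('pics/w1.png'); cv2.imwrite('pics/w1c.png',cv2.resize(im[80:260,235:395],(711,800))[:600])
```

```text
[0.45363647 0.33003973 0.141     ] [0.55050952 0.35305583 0.141     ] 0.09956972093643869 0.23326533161382185
[0.43187181 0.3429509  0.104     ] [0.56805278 0.31737619 0.104     ] 0.13856162598465407 -0.18563721321418156
-0.2268778481443272
-0.16596387081267916
```

View pics/w1c.png

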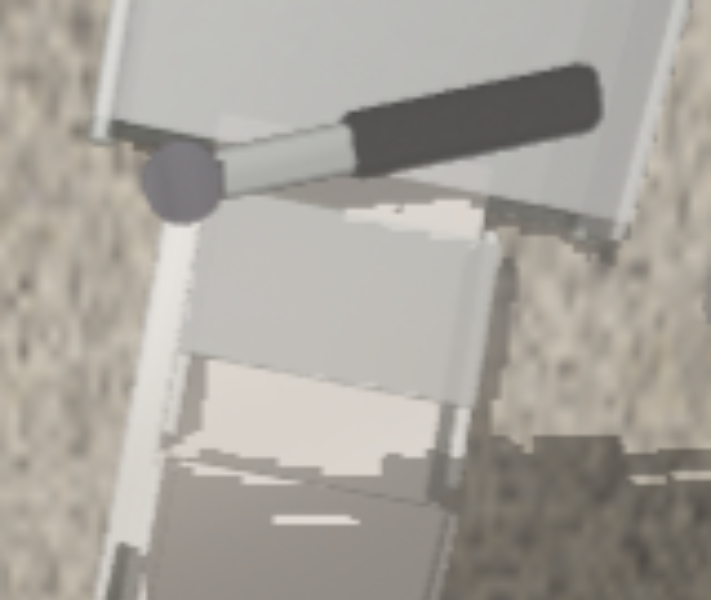

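Run:
```python
from h import *
f=lambda x,y:(235+x*160/711,80+y*180/800)
def ln(a,b,z,off):
    a=pix2w('wrist',f(*a),z);b=pix2w('wrist',f(*b),z);d=b-a; print(a.round(4),b.round(4),round(np.linalg.norm(d),4),'th',round(np.arctan2(d[1],d[0])-off,4))
ln((170,452),(445,505),.138,0)
ln((193,355),(452,402),.125,0)
ln((105,600),(165,215),.125,np.pi/2)
ln((430,600),(497,245),.125,np.pi/2)
ln((445,600),(505,255),.11,np.pi/2)
ln((108,122),(620,222),.104,0)
for th in(-.135,-.16,-.186):
    P=np.array([.4536,.33,0]); o=P-R.from_euler('z',th).apply([-.046,.139,0]); S=station(o,th)
    print(th,o.round(4),[w2pix('wrist',S(q)).round(1) for q in[(-.035,.072,.138),(.035,.072,.138),(-.068,.149,.104),(.068,.149,.104),(-.048,0,.134),(0,.031,.138)]],
     [w2pix('top',S(q)).round(1) for q in [(-.068,.325,.104),(.068,.325,.104),(-.048,0,.134),(.048,0,.134),(0,0,.138),(0,.072,.138)]])
im=cv2.imread('pics/top0.png'); cv2.imwrite('pics/t0c.png',cv2.resize(im[182:246,112:232],(800,427),interpolation=cv2.INTER_CUBIC))
```

```text
[0.4521 0.2636 0.138 ] [0.5229 0.2518 0.138 ] 0.0718 th -0.1647
[0.4572 0.2865 0.125 ] [0.5249 0.2763 0.125 ] 0.0685 th -0.1505
[0.4352 0.2197 0.125 ] [0.4493 0.3215 0.125 ] 0.1027 th -0.1369
[0.523  0.2223 0.125 ] [0.5333 0.3165 0.125 ] 0.0948 th -0.1089
[0.5297 0.2179 0.11  ] [0.5385 0.3131 0.11  ] 0.0956 th -0.0923
[0.4334 0.3436 0.104 ] [0.5694 0.3221 0.104 ] 0.1377 th -0.157
-0.135 [0.4805 0.1861 0.    ] [array([276.2, 183.1]), array([336.9, 192.9]), array([259.1, 108.1]), array([373.5, 127.7]), array([255.9, 238.9]), array([300.2, 221.9])] [array([115.4, 229.1]), array([120.9, 190.7]), array([206.9, 234.5]), array([210.5, 206.6]), array([208.6, 220.5]), array([187.7, 217.9])]
-0.16 [0.4769 0.1854 0.    ] [array([274.7, 183. ]), array([335.1, 194.4]), array([259.4, 107.7]), array([373.1, 130.2]), array([253.1, 238.4]), array([297.7, 222.4])] [array([115.5, 227.8]), array([121.9, 189.5]), array([206.8, 235.5]), array([211.1, 207.7]), array([208.8, 221.5]), array([188. , 218.5])]
-0.186 [0.4731 0.1849 0.    ] [array([273.1, 183. ]), array([333.1, 195.8]), array([259.7, 107.2]), array([372.6, 132.8]), array([250.1, 237.7]), array([295.2, 222.9])] [array([115.5, 226.4]), array([122.9, 188.2]), array([206.6, 236.6]), array([211.6, 208.9]), array([209. , 222.6]), array([188.2, 219. ])]
```

View pics/t0c.png

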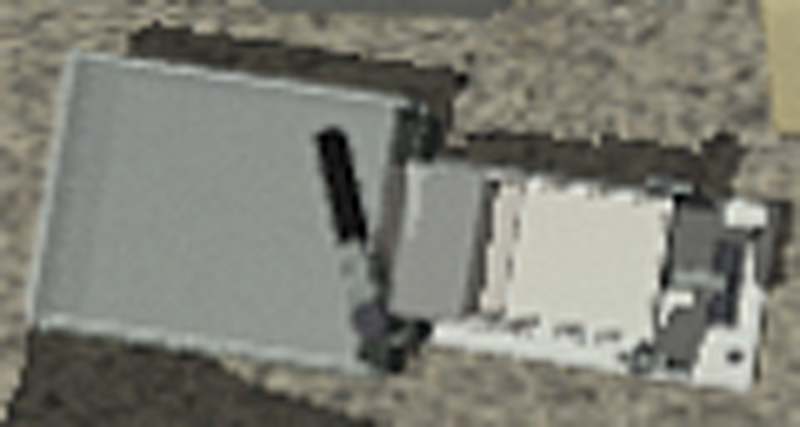

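```bash
cat >> h.py <<'E'
P=np.array([.4536,.33]); 
def lever(phi,d,r=.075,z=.145):
    u=np.array([np.cos(phi),np.sin(phi)]); n=np.array([-u[1],u[0]]); return np.r_[P+r*u-d*n,z]
def arc(start,yaw0,pts):
    """rows relative to a pose given by start,yaw0 (tool x yaw); pts: (xyz,yaw)"""
    x=np.array([np.cos(yaw0),np.sin(yaw0),0]); z=np.array([0,0,-1.]); M=np.c_[x,np.cross(z,x),z]
    print('xyz',[[round(float(v)) for v in (M.T@(np.array(p)-start))*1000] for p,_ in pts]); print('dr',[[0,0,round(float(yaw0-y),3)] for _,y in pts])
E
python3 - <<'E'
from h import *
a=lever(.233,.032); print(a); move(np.r_[a[:2],.22],1.804)
st()
y=np.pi/2
pts=[(lever(f,d),f+y) for f,d in zip(np.linspace(.233,.85,10),np.linspace(.026,.0175,10))]; arc(a,.233+y,pts)
s=pts[-1]; pts2=[(lever(f,.0175),f+y) for f in np.linspace(.91,1.44,10)]; arc(s[0],s[1],pts2)
E
```

```text
[0.53396208 0.31618201 0.145     ]
xyz [ 50.9  73.2 147.6] dr [ 1.000e-04 -1.000e-04 -2.041e-01]
t 1.87 p [0.4623 0.2632 0.3676] toolx yaw 1.5999 z [ 0.  0. -1.] F [-0.2  0.6 -0.1] w 0.3 gf 0.0 q [-0.82  0.03  0.26  1.54 -0.01  1.57 -0.53]
xyz [[6, 0, 0], [12, 2, 0], [18, 3, 0], [25, 3, 0], [31, 3, 0], [37, 3, 0], [43, 2, 0], [49, 0, 0], [55, -1, 0], [61, -4, 0]]
dr [[0, 0, 0.0], [0, 0, -0.069], [0, 0, -0.137], [0, 0, -0.206], [0, 0, -0.274], [0, 0, -0.343], [0, 0, -0.411], [0, 0, -0.48], [0, 0, -0.548], [0, 0, -0.617]]
xyz [[5, 1, 0], [9, 2, 0], [14, 2, 0], [18, 2, 0], [23, 2, 0], [27, 1, 0], [32, 1, 0], [36, 0, 0], [40, -1, 0], [45, -3, 0]]
dr [[0, 0, -0.06], [0, 0, -0.119], [0, 0, -0.178], [0, 0, -0.237], [0, 0, -0.296], [0, 0, -0.354], [0, 0, -0.413], [0, 0, -0.472], [0, 0, -0.531], [0, 0, -0.59]]
```

Call:
{"op": "send_rows", "data": {
  "xyz": [
    [10,15,15],
    [20,30,35],
    [30,45,60],
    [40,60,90],
    [51,73,115],
    [51,73,135],
    [51,73,148],
    [51,73,148],
    [51,73,148],
    [51,73,148]
  ],
  "dr": [
    [0,0,-0.05],
    [0,0,-0.1],
    [0,0,-0.15],
    [0,0,-0.204],
    [0,0,-0.204],
    [0,0,-0.204],
    [0,0,-0.204],
    [0,0,-0.204],
    [0,0,-0.204],
    [0,0,-0.204]
  ]
}}

```text
time: 2.7
position: [0.5345, 0.3164, 0.2216]
tool_rot: [1.948, 2.464, 0.004]
ft_force: [-0.8, 0.1, 0.4]
grip_width: 0.005
grip_force: 0.0
```

```bash
python3 -c "
from h import *
st();move(lever(.233,.032),1.804)"
```

```text
t 2.7 p [0.5345 0.3164 0.2216] toolx yaw 1.8035 z [ 0.002  0.002 -1.   ] F [-0.8  0.1  0.4] w 0.4 gf 0.0 q [-0.79  0.27  0.26  1.57 -0.07  1.32 -0.29]
xyz [-0.2 -0.7 76.6] dr [ 0.0026 -0.0011 -0.0005]
```

Call:
{"op": "send_rows", "data": {
  "xyz": [
    [0,0,20],
    [0,0,40],
    [0,0,55],
    [0,0,65],
    [0,0,72],
    [0,0,76],
    [0,0,76],
    [0,0,76],
    [0,0,76],
    [0,0,76]
  ],
  "dr": [
    [0,0,0],
    [0,0,0],
    [0,0,0],
    [0,0,0],
    [0,0,0],
    [0,0,0],
    [0,0,0],
    [0,0,0],
    [0,0,0],
    [0,0,0]
  ]
}}

```text
time: 3.53
position: [0.5343, 0.3166, 0.1446]
tool_rot: [1.948, 2.464, 0.003]
ft_force: [0.0, -1.0, 0.4]
grip_width: 0.008
grip_force: 0.0
```

Call:
{"op": "send_rows", "data": {
  "xyz": [
    [6,0,0],
    [12,2,0],
    [18,3,0],
    [25,3,0],
    [31,3,0],
    [37,3,0],
    [43,2,0],
    [49,0,0],
    [55,-1,0],
    [61,-4,0]
  ],
  "dr": [
    [0,0,0],
    [0,0,-0.069],
    [0,0,-0.137],
    [0,0,-0.206],
    [0,0,-0.274],
    [0,0,-0.343],
    [0,0,-0.411],
    [0,0,-0.48],
    [0,0,-0.548],
    [0,0,-0.617]
  ]
}}

```text
time: 4.37
position: [0.5181, 0.3735, 0.1442]
tool_rot: [1.104, 2.937, 0.0]
ft_force: [4.6, -1.8, -0.4]
grip_width: 0.006
grip_force: 2.2
```

Call:
{"op": "send_rows", "data": {
  "xyz": [
    [5,1,0],
    [9,2,0],
    [14,2,0],
    [18,2,0],
    [23,2,0],
    [27,1,0],
    [32,1,0],
    [36,0,0],
    [40,-1,0],
    [45,-3,0]
  ],
  "dr": [
    [0,0,-0.06],
    [0,0,-0.119],
    [0,0,-0.178],
    [0,0,-0.237],
    [0,0,-0.296],
    [0,0,-0.354],
    [0,0,-0.413],
    [0,0,-0.472],
    [0,0,-0.531],
    [0,0,-0.59]
  ]
}}

```text
time: 5.2
position: [0.4833, 0.4012, 0.1443]
tool_rot: [0.203, 3.129, 0.0]
ft_force: [19.6, -3.2, -5.1]
grip_width: 0.003
grip_force: 9.9
```

```bash
python3 -c "
from h import *
st();save(get_image('top'),'t2.png');im=cv2.imread('pics/t2.png'); cv2.imwrite('pics/t2c.png',cv2.resize(im[150:290,80:240],(685,600),interpolation=cv2.INTER_CUBIC))"
```

```text
t 5.2 p [0.4833 0.4012 0.1443] toolx yaw 3.0122 z [ 0.006 -0.    -1.   ] F [19.6 -3.2 -5.1] w 0.2 gf 9.94367603212595 q [-0.76  0.33  0.03  1.63 -0.01  1.17  0.71]
```

View pics/t2c.png

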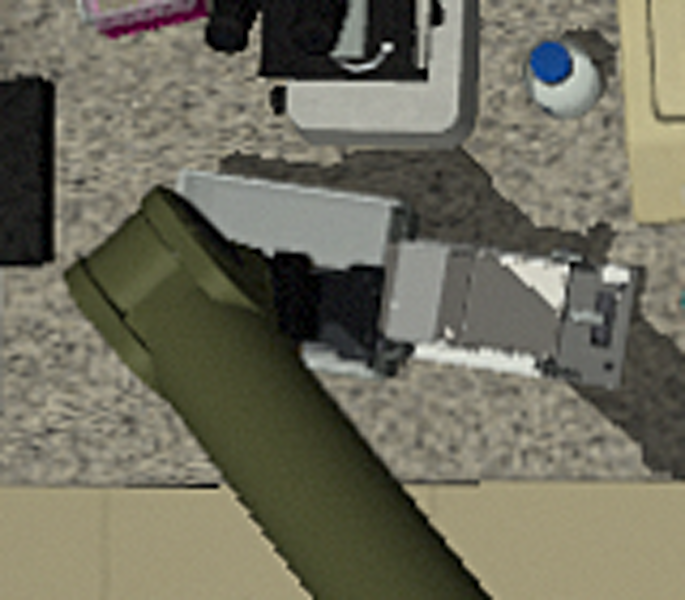

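Call:
{"op": "send_rows", "data": {
  "xyz": [
    [-10,0,0],
    [-18,0,-5],
    [-18,0,-30],
    [-18,0,-60],
    [-18,0,-95],
    [-18,0,-130],
    [-18,0,-165],
    [-18,0,-200],
    [-18,0,-215],
    [-18,0,-215]
  ],
  "dr": [
    [0,0,0],
    [0,0,0],
    [0,0,0],
    [0,0,0.11],
    [0,0,0.22],
    [0,0,0.33],
    [0,0,0.44],
    [0,0,0.55],
    [0,0,0.66],
    [0,0,0.77]
  ],
  "jaw": 0
}}

```text
time: 6.08
position: [0.4993, 0.4011, 0.3651]
tool_rot: [1.374, 2.822, 0.014]
ft_force: [0.3, 0.1, -0.4]
grip_width: 0.002
grip_force: 0.0
```

```bash
python3 -c "
from h import *
st();move((.475,.14,.36),1.42)"
```

```text
t 6.08 p [0.4993 0.4011 0.3651] toolx yaw 2.2353 z [ 0.007  0.007 -1.   ] F [ 0.3  0.1 -0.4] w 0.1 gf 0.0 q [-0.83  0.27  0.14  1.28 -0.04  1.59 -0.03]
xyz [-190.5 -180.2    3.1] dr [ 0.0083 -0.0049  0.8153]
```

Call:
{"op": "send_rows", "data": {
  "xyz": [
    [-19,-18,0],
    [-38,-36,0],
    [-57,-54,0],
    [-76,-72,0],
    [-95,-90,0],
    [-114,-108,0],
    [-133,-126,0],
    [-152,-144,0],
    [-171,-162,0],
    [-190,-180,3]
  ],
  "dr": [
    [0,0,0.1],
    [0,0,0.2],
    [0,0,0.3],
    [0,0,0.4],
    [0,0,0.5],
    [0,0,0.6],
    [0,0,0.7],
    [0,0,0.8],
    [0,0,0.815],
    [0.005,0,0.815]
  ]
}}

```text
time: 6.92
position: [0.4749, 0.138, 0.357]
tool_rot: [-2.376, -2.052, 0.004]
ft_force: [0.9, 0.5, 0.6]
grip_width: 0.007
grip_force: 0.0
```

```bash
python3 -c "
from h import *
get_image('side');st();im=get_image('wrist');st();save(im,'w3.png');save(get_image('top'),'t3.png');im=cv2.imread('pics/w3.png'); cv2.imwrite('pics/w3c.png',cv2.resize(im[0:270,180:480],(667,600),interpolation=cv2.INTER_CUBIC))"
```

```text
t 6.97 p [0.4752 0.1313 0.3566] toolx yaw 1.4176 z [-0.004 -0.003 -1.   ] F [-0.1 -5.1 -0.7] w 0.4 gf 0.0 q [-0.67 -0.06  0.33  1.64  0.02  1.56 -0.49]
t 7.02 p [0.4754 0.1339 0.3567] toolx yaw 1.4179 z [-0.004 -0.002 -1.   ] F [-0.4  0.2  0. ] w 0.8 gf 0.0 q [-0.67 -0.05  0.33  1.64  0.02  1.56 -0.5 ]
```

View pics/w3c.png

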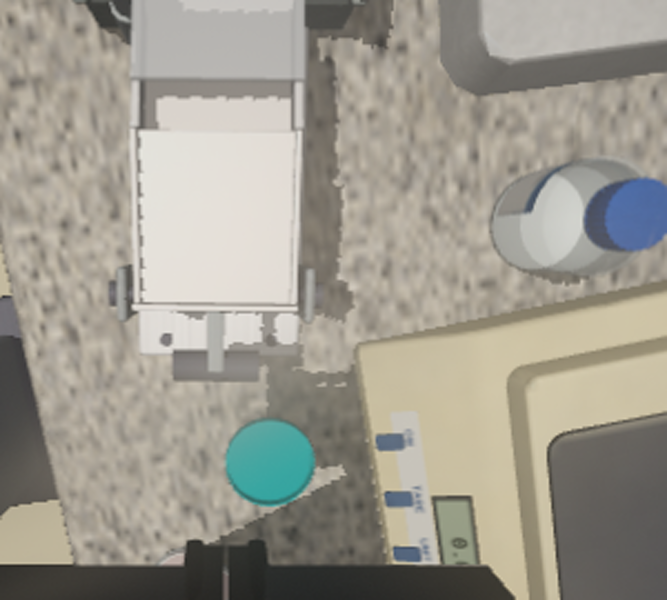

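```bash
cat >> h.py <<'E'
S3=dict(position=np.array([.4753,.1328,.3566]),tool_rot=None)
E
python3 - <<'E'
from h import *
f=lambda x,y:(180+x*300/667,y*270/600)
x=np.array([np.cos(1.4178),np.sin(1.4178),0]); z=np.array([0,0,-1.]); 
s3=dict(position=S3['position'],tool_rot=R.from_matrix(np.c_[x,np.cross(z,x),z]).as_rotvec())
def pt(a,zz): return pix2w('wrist',f(*a),zz,s3)
L,Rr=pt((124,293),.134),pt((309,293),.134); d=Rr-L; print('brackets',L,Rr,np.linalg.norm(d),np.arctan2(d[1],d[0]),'mid',(L+Rr)/2)
L,Rr=pt((137,130),.138),pt((299,131),.138); d=Rr-L; print('front',L,Rr,np.linalg.norm(d),np.arctan2(d[1],d[0]),'mid',(L+Rr)/2)
m1=(L+Rr)/2
L,Rr=pt((134,128),.143),pt((133,303),.143);d=L-Rr;print('side',np.arctan2(d[1],d[0])-np.pi/2,np.linalg.norm(d))
L,Rr=pt((302,128),.143),pt((300,303),.143);d=L-Rr;print('side',np.arctan2(d[1],d[0])-np.pi/2)
L,Rr=pt((133,304),.152),pt((302,304),.152);d=Rr-L;print('rear',L,Rr,np.linalg.norm(d),np.arctan2(d[1],d[0]))
for th in(-.14,-.155): print('spot from front', m1+R.from_euler('z',th).apply([0,-.041,0]))
E
```

```text
brackets [0.43456872 0.19548974 0.134     ] [0.52197529 0.18201014 0.134     ] 0.08843984770439678 -0.15301181192929725 mid [0.47827201 0.18874994 0.134     ]
front [0.45435153 0.26451893 0.138     ] [0.52573753 0.25307388 0.138     ] 0.07229765394906937 -0.1589732548088394 mid [0.49004453 0.25879641 0.138     ]
side -0.19347176346684525 0.07547276688553868
side -0.13657408221438838
rear [0.4402103  0.19072244 0.152     ] [0.51647305 0.17896244 0.152     ] 0.07716414037122053 -0.15299859600565108
spot from front [0.48432326 0.21819755 0.138     ]
spot from front [0.48371494 0.21828793 0.138     ]
```

Run:
```python
from h import *
im=cv2.imread('pics/t3.png'); o=cv2.resize(im[180:260,80:400],(800,200),interpolation=cv2.INTER_CUBIC)
b=cv2.resize(im[185:250,110:210],(615,400),interpolation=cv2.INTER_CUBIC); c=np.zeros((600,800,3),np.uint8); c[:200]=o; c[200:,:615]=b
cv2.imwrite('pics/t3c.png',c)
for uv in[(301.2,217),(271.2,238.6),(336.8,214),(363.6,215.6)]: print(uv,pix2w('top',uv,.014).round(4))
```

```text
(301.2, 217) [ 0.496  -0.1362  0.014 ]
(271.2, 238.6) [ 0.4192 -0.026   0.014 ]
(336.8, 214) [ 0.5049 -0.2664  0.014 ]
(363.6, 215.6) [ 0.4976 -0.3646  0.014 ]
```

View pics/t3c.png

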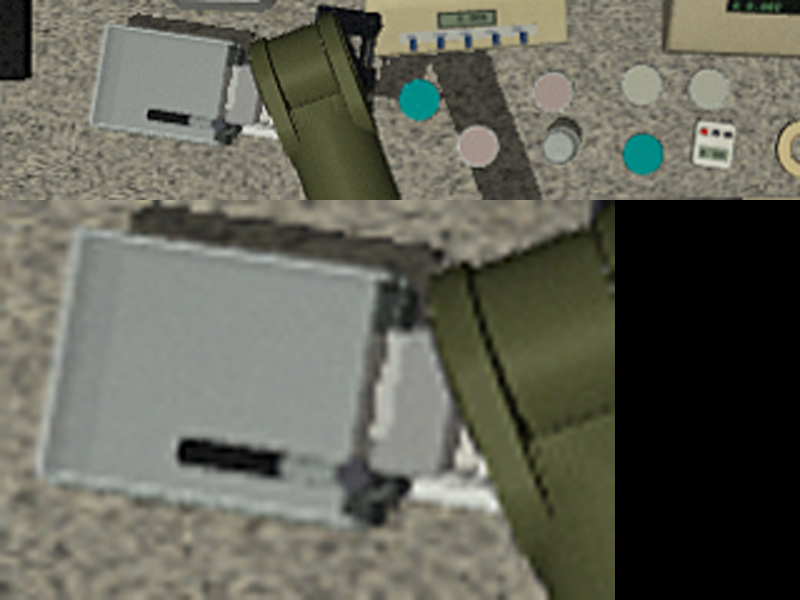

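```bash
python3 -c "
from h import *
st();move((.421,-.026,.10),1.5)"
```

```text
t 7.07 p [0.4753 0.1369 0.3566] toolx yaw 1.4212 z [-0.004  0.    -1.   ] F [-0.5  1.2  0.5] w 0.4 gf 0.0 q [-0.68 -0.05  0.33  1.64  0.02  1.56 -0.5 ]
xyz [-169.   -28.4  256.8] dr [-0.0038  0.0004 -0.0788]
```

Call:
{"op": "send_rows", "data": {
  "xyz": [
    [-20,-3,30],
    [-40,-6,60],
    [-60,-10,90],
    [-80,-14,120],
    [-100,-18,150],
    [-120,-22,180],
    [-140,-25,210],
    [-160,-28,235],
    [-169,-28,250],
    [-169,-28,257]
  ],
  "dr": [
    [0,0,-0.02],
    [0,0,-0.04],
    [0,0,-0.06],
    [0,0,-0.08],
    [0,0,-0.08],
    [0,0,-0.08],
    [0,0,-0.08],
    [0,0,-0.08],
    [0,0,-0.08],
    [0,0,-0.08]
  ],
  "jaw": 87,
  "grip_force": 20
}}

```text
time: 7.9
position: [0.4201, -0.0255, 0.0973]
tool_rot: [-2.292, -2.143, 0.011]
ft_force: [-0.2, -0.0, 0.4]
grip_width: 0.684
grip_force: 0.0
```

```bash
python3 -c "
from h import *
st();move((.421,-.026,.024),1.5); im=get_image('wrist');save(im,'w4.png'); print(w2pix('wrist',(.4192,-.026,.014)))"
```

```text
t 7.9 p [ 0.4201 -0.0255  0.0973] toolx yaw 1.5035 z [-0.008 -0.002 -1.   ] F [-0.2 -0.   0.4] w 59.5 gf 0.0 q [-0.53 -0.06  0.52  2.17  0.03  1.03 -0.1 ]
xyz [-0.2  1.5 73.3] dr [-0.0079  0.0024  0.0035]
[282.25678031 225.84722655]
```

View pics/w4.png

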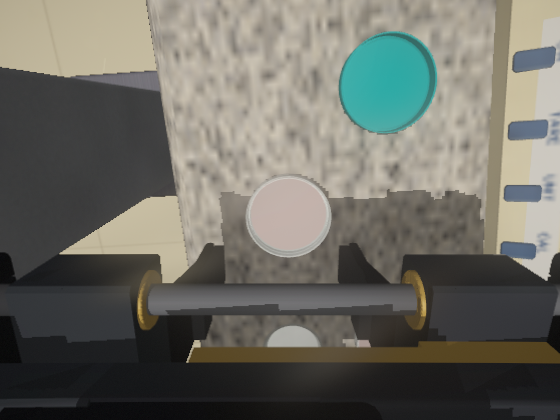

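```bash
python3 -c "
from h import *
st();p=pix2w('wrist',(288.5,216.5),.013);print(p);move((p[0]+.001,p[1],.024),1.5)"
```

```text
t 7.95 p [ 0.4204 -0.0242  0.0972] toolx yaw 1.5048 z [-0.008 -0.002 -1.   ] F [-0.5  0.2  0. ] w 63.2 gf 0.0 q [-0.53 -0.06  0.52  2.17  0.03  1.03 -0.1 ]
[ 0.42407219 -0.01959774  0.013     ]
xyz [ 5.1  4.9 73.1] dr [-0.0079  0.0021  0.0048]
```

Call:
{"op": "send_rows", "data": {
  "xyz": [
    [2,2,0],
    [5,5,0],
    [5,5,0],
    [5,5,15],
    [5,5,30],
    [5,5,45],
    [5,5,58],
    [5,5,66],
    [5,5,71],
    [5,5,73]
  ],
  "dr": [
    [-0.008,0.002,0],
    [-0.008,0.002,0],
    [-0.008,0.002,0],
    [-0.008,0.002,0],
    [-0.008,0.002,0],
    [-0.008,0.002,0],
    [-0.008,0.002,0],
    [-0.008,0.002,0],
    [-0.008,0.002,0],
    [-0.008,0.002,0]
  ],
  "jaw": 87
}}

```text
time: 8.78
position: [0.4268, -0.0194, 0.026]
tool_rot: [2.29, 2.147, 0.004]
ft_force: [-1.6, 0.4, -0.2]
grip_width: 0.998
grip_force: 0.0
```

Call:
{"op": "send_rows", "data": {
  "xyz": [
    [0,0,0],
    [0,0,0],
    [0,0,0],
    [0,0,0],
    [0,0,0],
    [0,0,0],
    [0,0,0],
    [0,0,0],
    [0,0,0],
    [0,0,0]
  ],
  "dr": [
    [0,0,0],
    [0,0,0],
    [0,0,0],
    [0,0,0],
    [0,0,0],
    [0,0,0],
    [0,0,0],
    [0,0,0],
    [0,0,0],
    [0,0,0]
  ],
  "jaw": 40,
  "grip_force": 20
}}

```text
time: 9.62
position: [0.4267, -0.0198, 0.0263]
tool_rot: [2.291, 2.147, 0.005]
ft_force: [-0.7, 0.7, 5.2]
grip_width: 0.679
grip_force: 20.0
```

```bash
python3 -c "
from h import *
st();move((.483,.218,.24),1.416)"
```

```text
t 9.62 p [ 0.4267 -0.0198  0.0263] toolx yaw 1.5058 z [ 0.004  0.    -1.   ] F [-0.7  0.7  5.2] w 59.1 gf 20.005870163440704 q [-0.52  0.08  0.53  2.22 -0.05  0.85 -0.03]
xyz [ 241.1   41.5 -213.3] dr [ 0.0037 -0.0009  0.0898]
```

Call:
{"op": "send_rows", "data": {
  "xyz": [
    [0,0,-15],
    [0,0,-40],
    [0,0,-75],
    [0,0,-110],
    [10,0,-145],
    [30,5,-175],
    [60,10,-200],
    [90,16,-213],
    [120,21,-213],
    [150,26,-213]
  ],
  "dr": [
    [0,0,0],
    [0,0,0],
    [0,0,0],
    [0,0,0.02],
    [0,0,0.04],
    [0,0,0.06],
    [0,0,0.08],
    [0,0,0.09],
    [0,0,0.09],
    [0,0,0.09]
  ]
}}

```text
time: 10.45
position: [0.4621, 0.1297, 0.2402]
tool_rot: [2.385, 2.041, 0.008]
ft_force: [-0.0, -0.6, 0.1]
grip_width: 0.681
grip_force: 20.0
```

```bash
python3 -c "
from h import *
st();move((.483,.218,.175),1.416)"
```

```text
t 10.45 p [0.4621 0.1297 0.2402] toolx yaw 1.4157 z [ 0.006  0.002 -1.   ] F [-0.  -0.6  0.1] w 59.2 gf 19.99886691570282 q [-0.67 -0.06  0.33  1.87  0.02  1.32 -0.5 ]
xyz [90.3  6.6 65.4] dr [ 0.0054 -0.0024 -0.0003]
```

Call:
{"op": "send_rows", "data": {
  "xyz": [
    [20,2,0],
    [45,3,0],
    [70,5,0],
    [85,6,0],
    [90,7,10],
    [90,7,25],
    [90,7,40],
    [90,7,52],
    [90,7,62],
    [90,7,65]
  ],
  "dr": [
    [0.005,0,0],
    [0.005,0,0],
    [0.005,0,0],
    [0.005,0,0],
    [0.005,0,0],
    [0.005,0,0],
    [0.005,0,0],
    [0.005,0,0],
    [0.005,0,0],
    [0.005,0,0]
  ]
}}

```text
time: 11.28
position: [0.4815, 0.2146, 0.1721]
tool_rot: [-2.386, -2.04, 0.006]
ft_force: [-0.6, -0.1, -1.4]
grip_width: 0.676
grip_force: 20.0
```

```bash
python3 -c "
from h import *
st();move((.483,.218,.166),1.416);save(get_image('wrist'),'w5.png')"
```

```text
t 11.28 p [0.4815 0.2146 0.1721] toolx yaw 1.4146 z [-0.004 -0.001 -1.   ] F [-0.6 -0.1 -1.4] w 58.8 gf 19.999800324440002 q [-0.73  0.11  0.27  1.85 -0.03  1.19 -0.6 ]
xyz [3.6 1.  6. ] dr [-0.004   0.0014 -0.0014]
```

View pics/w5.png

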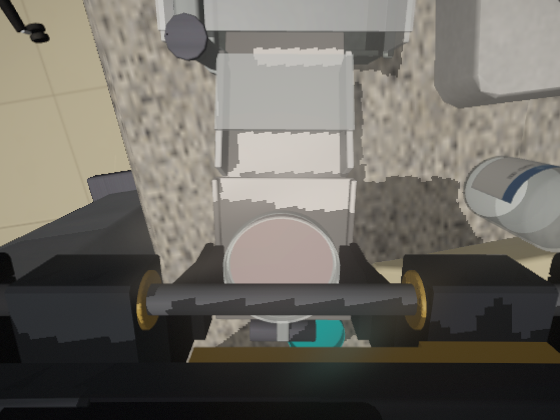

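Call:
{"op": "send_rows", "data": {
  "xyz": [
    [2,1,1],
    [4,1,2],
    [4,1,3],
    [4,1,4],
    [4,1,5],
    [4,1,6],
    [4,1,6],
    [4,1,6],
    [4,1,6],
    [4,1,6]
  ],
  "dr": [
    [0,0,0],
    [0,0,0],
    [0,0,0],
    [0,0,0],
    [0,0,0],
    [0,0,0],
    [0,0,0],
    [0,0,0],
    [0,0,0],
    [0,0,0]
  ]
}}

```text
time: 12.17
position: [0.4841, 0.2197, 0.1683]
tool_rot: [-2.385, -2.042, 0.0]
ft_force: [-0.0, 0.6, -0.3]
grip_width: 0.684
grip_force: 20.0
```

```bash
python3 -c "
from h import *
st();move((.483,.218,.166),1.416)"
```

```text
t 12.17 p [0.4841 0.2197 0.1683] toolx yaw 1.4158 z [-0.001  0.001 -1.   ] F [-0.   0.6 -0.3] w 59.5 gf 19.999699294567108 q [-0.73  0.12  0.27  1.85 -0.04  1.18 -0.6 ]
xyz [-1.9 -0.8  2.3] dr [-0.0015 -0.0009 -0.0002]
```

Call:
{"op": "send_rows", "data": {
  "xyz": [
    [0,0,1],
    [0,0,2],
    [0,0,3],
    [0,0,3],
    [0,0,3],
    [0,0,3],
    [0,0,3],
    [0,0,3],
    [0,0,3],
    [0,0,3]
  ],
  "dr": [
    [0,0,0],
    [0,0,0],
    [0,0,0],
    [0,0,0],
    [0,0,0],
    [0,0,0],
    [0,0,0],
    [0,0,0],
    [0,0,0],
    [0,0,0]
  ]
}}

```text
time: 13.0
position: [0.484, 0.2197, 0.1653]
tool_rot: [-2.385, -2.042, 0.001]
ft_force: [-0.5, -0.3, -0.4]
grip_width: 0.682
grip_force: 20.0
```

Call:
{"op": "send_rows", "data": {
  "xyz": [
    [0,0,0],
    [0,0,0],
    [0,0,0],
    [0,0,0],
    [0,0,0],
    [0,0,0],
    [0,0,0],
    [0,0,0],
    [0,0,0],
    [0,0,0]
  ],
  "dr": [
    [0,0,0],
    [0,0,0],
    [0,0,0],
    [0,0,0],
    [0,0,0],
    [0,0,0],
    [0,0,0],
    [0,0,0],
    [0,0,0],
    [0,0,0]
  ],
  "jaw": 82
}}

```text
time: 13.83
position: [0.484, 0.2197, 0.1653]
tool_rot: [-2.386, -2.042, 0.001]
ft_force: [-0.0, -0.8, 0.8]
grip_width: 0.942
grip_force: 0.0
```

Call:
{"op": "send_rows", "data": {
  "xyz": [
    [0,0,0],
    [0,0,-10],
    [0,0,-20],
    [0,0,-30],
    [0,0,-40],
    [0,0,-50],
    [0,0,-60],
    [0,0,-70],
    [0,0,-70],
    [0,0,-70]
  ],
  "dr": [
    [0,0,0],
    [0,0,0],
    [0,0,0],
    [0,0,0],
    [0,0,0],
    [0,0,0],
    [0,0,0],
    [0,0,0],
    [0,0,0],
    [0,0,0]
  ]
}}

```text
time: 14.67
position: [0.4845, 0.2199, 0.236]
tool_rot: [-2.385, -2.042, -0.001]
ft_force: [0.1, 0.0, 0.3]
grip_width: 0.946
grip_force: 0.0
```

```bash
python3 -c "
from h import *
st();save(get_image('wrist'),'w6.png');save(get_image('top'),'t6.png');a=cv2.imread('pics/w6.png')[:350];b=cv2.imread('pics/t6.png')
o=np.zeros((600,800,3),np.uint8);o[:350,:560]=a;o[350:,:]=cv2.resize(b[170:260,100:388],(800,250),interpolation=cv2.INTER_CUBIC);cv2.imwrite('pics/c6.png',o)
# dish diff vs first top image
im0=cv2.imread('pics/top0.png').astype(int);im1=b.astype(int)
for n,u in dict(p1=(301,217),pa=(337,214),pb=(364,216)).items(): print(n,abs(im1-im0)[u[1]-12:u[1]+13,u[0]-12:u[0]+13].mean())"
```

```text
t 14.67 p [0.4845 0.2199 0.236 ] toolx yaw 1.4159 z [-0.     0.002 -1.   ] F [0.1 0.  0.3] w 82.3 gf 0.0 q [-0.73  0.07  0.27  1.76 -0.02  1.32 -0.61]
p1 3.8016
pa 3.8368
pb 3.8149333333333333
```

View pics/c6.png

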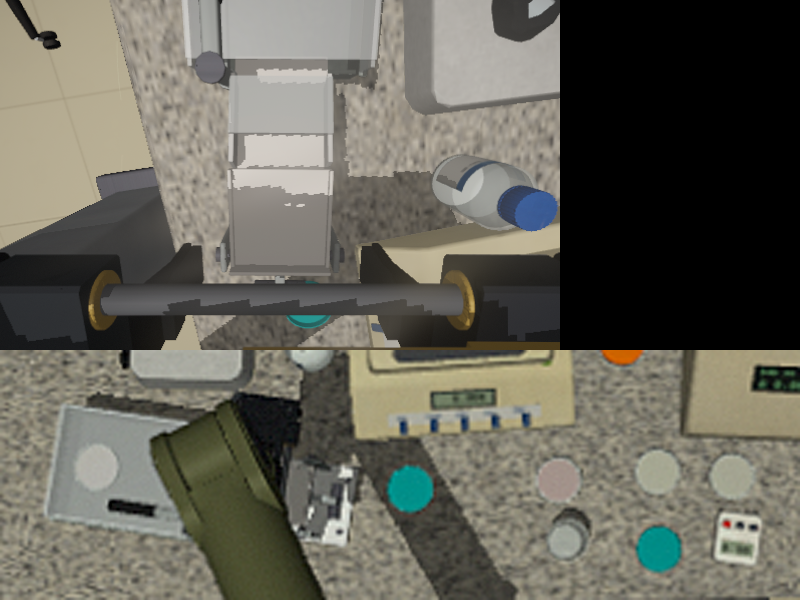

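```bash
cat >> h.py <<'E'
def find(guess):
    """dish centre from the wrist picture near the guessed world xy"""
    s=get_state(); im=get_image('wrist'); g=cv2.cvtColor(im,cv2.COLOR_RGB2GRAY)
    c=np.array([guess[0],guess[1],.013]); u=w2pix('wrist',c,s)
    r=np.mean([np.linalg.norm(w2pix('wrist',c+d,s)-u) for d in([.03,0,0],[0,.03,0])])
    h=cv2.HoughCircles(cv2.GaussianBlur(g,(5,5),1.2),cv2.HOUGH_GRADIENT_ALT,1.5,20,param1=120,param2=.5,minRadius=int(r*.85),maxRadius=int(r*1.15))
    print('pred',u.round(1),'r',round(r,1))
    if h is not None:
        for q in h[0]: print('  circle',q.round(1),'rgb',im[int(q[1]),int(q[0])] if 0<=q[1]<420 and 0<=q[0]<560 else '', pix2w('wrist',q[:2],.013,s).round(4))
    save(im,'f%.0f.png'%(s['time']*100))
E
python3 -c "
from h import *
move((.501,-.13,.20),np.pi-.0)
s=get_state(); yaw=1.416
pts=[((.4845+(.501-.4845)*k/16,.2199-(.35)*k/16,.236-.036*k/16),yaw+1.726*k/16) for k in range(1,17)]
arc(s['position'],yaw,pts)"
```

```text
xyz [-342.7   71.    34.5] dr [-1.5000e-03 -2.1000e-03 -1.7257e+00]
xyz [[-21, 5, 1], [-42, 9, 3], [-64, 14, 6], [-85, 18, 8], [-107, 23, 10], [-128, 27, 12], [-150, 31, 15], [-171, 36, 17], [-193, 40, 19], [-214, 45, 21], [-236, 49, 24], [-257, 53, 26], [-278, 58, 28], [-300, 62, 30], [-321, 66, 33], [-343, 71, 35]]
dr [[0, 0, -0.108], [0, 0, -0.216], [0, 0, -0.324], [0, 0, -0.431], [0, 0, -0.539], [0, 0, -0.647], [0, 0, -0.755], [0, 0, -0.863], [0, 0, -0.971], [0, 0, -1.079], [0, 0, -1.187], [0, 0, -1.294], [0, 0, -1.402], [0, 0, -1.51], [0, 0, -1.618], [0, 0, -1.726]]
```

Call:
{"op": "send_rows", "data": {
  "xyz": [
    [-34,7,0],
    [-68,14,0],
    [-103,21,2],
    [-137,28,5],
    [-171,36,8],
    [-206,43,12],
    [-240,50,18],
    [-275,57,24],
    [-309,64,30],
    [-343,71,35]
  ],
  "dr": [
    [0,0,-0.12],
    [0,0,-0.24],
    [0,0,-0.36],
    [0,0,-0.48],
    [0,0,-0.6],
    [0,0,-0.72],
    [0,0,-0.84],
    [0,0,-0.96],
    [0,0,-1.08],
    [0,0,-1.2]
  ],
  "jaw": 87
}}

```text
time: 15.6
position: [0.5004, -0.1246, 0.1999]
tool_rot: [-0.9, -3.007, -0.001]
ft_force: [0.5, 0.3, -0.6]
grip_width: 0.997
grip_force: 0.0
```

```bash
python3 -c "
from h import *
st();move((.501,-.13,.12),np.pi)"
```

```text
t 15.6 p [ 0.5004 -0.1246  0.1999] toolx yaw 2.5601 z [-0.003  0.001 -1.   ] F [ 0.5  0.3 -0.6] w 86.7 gf 0.0 q [-0.38  0.06  0.6   1.85 -0.03  1.25  1.22]
xyz [-3.7 -4.2 79.9] dr [ 0.0007 -0.0031 -0.5815]
```

Call:
{"op": "send_rows", "data": {
  "xyz": [
    [-1,-1,10],
    [-2,-2,20],
    [-3,-3,35],
    [-4,-4,50],
    [-4,-4,65],
    [-4,-4,75],
    [-4,-4,80],
    [-4,-4,80],
    [-4,-4,80],
    [-4,-4,80]
  ],
  "dr": [
    [0,0,-0.12],
    [0,0,-0.24],
    [0,0,-0.36],
    [0,0,-0.48],
    [0,-0.003,-0.58],
    [0,-0.003,-0.58],
    [0,-0.003,-0.58],
    [0,-0.003,-0.58],
    [0,-0.003,-0.58],
    [0,-0.003,-0.58]
  ]
}}

```text
time: 16.43
position: [0.5028, -0.1285, 0.1216]
tool_rot: [0.012, 3.139, 0.0]
ft_force: [0.4, 0.1, 1.0]
grip_width: 0.999
grip_force: 0.0
```

```bash
python3 -c "
from h import *
st();find((.501,-.13));move((.501,-.13,.022),np.pi)"
```

```text
t 16.43 p [ 0.5028 -0.1285  0.1216] toolx yaw 3.1339 z [ 0.003  0.    -1.   ] F [0.4 0.1 1. ] w 86.9 gf 0.0 q [-0.33  0.14  0.57  1.94 -0.09  1.08  1.84]
pred [277.1 210.2] r 36.9
  circle [274.5 208.5  35.9] rgb [175 159 152] [ 0.4996 -0.132   0.013 ]
  circle [523.5 190.5  36.4] rgb [ 38 148 143] [0.4868 0.0595 0.013 ]
  circle [90.  90.  37.7] rgb [ 13 149 146] [ 0.4112 -0.2614  0.013 ]
  circle [117.  213.   38.5] rgb [180 177 163] [ 0.5022 -0.2555  0.013 ]
xyz [ 2.1 -1.5 99.7] dr [ 0.0004  0.0028 -0.0075]
```

Call:
{"op": "send_rows", "data": {
  "xyz": [
    [1,-1,10],
    [2,-3,25],
    [3,-4,40],
    [3,-4,55],
    [3,-4,70],
    [3,-4,82],
    [3,-4,92],
    [3,-4,98],
    [3,-4,100],
    [3,-4,100]
  ],
  "dr": [
    [0,0,0],
    [0,0,0],
    [0,0,0],
    [0,0,0],
    [0,0,0],
    [0,0,0],
    [0,0,0],
    [0,0,0],
    [0,0,0],
    [0,0,0]
  ]
}}

```text
time: 17.32
position: [0.4992, -0.1325, 0.0206]
tool_rot: [0.011, 3.141, 0.0]
ft_force: [0.8, -1.0, 0.2]
grip_width: 0.996
grip_force: 0.0
```

Call:
{"op": "send_rows", "data": {
  "xyz": [
    [0,0,0],
    [0,0,0],
    [0,0,0],
    [0,0,0],
    [0,0,0],
    [0,0,0],
    [0,0,0],
    [0,0,0],
    [0,0,0],
    [0,0,0]
  ],
  "dr": [
    [0,0,0],
    [0,0,0],
    [0,0,0],
    [0,0,0],
    [0,0,0],
    [0,0,0],
    [0,0,0],
    [0,0,0],
    [0,0,0],
    [0,0,0]
  ],
  "jaw": 40,
  "grip_force": 20
}}

```text
time: 18.15
position: [0.4996, -0.1324, 0.0212]
tool_rot: [0.011, 3.14, 0.001]
ft_force: [-1.2, -0.3, 4.8]
grip_width: 0.693
grip_force: 20.0
```

```bash
python3 -c "
from h import *
st();move((.483,.218,.25),1.416)"
```

```text
t 18.15 p [ 0.4996 -0.1324  0.0212] toolx yaw 3.1349 z [ 0.002  0.001 -1.   ] F [-1.2 -0.3  4.8] w 60.3 gf 20.000924170017242 q [-0.28  0.29  0.55  2.02 -0.2   0.88  1.94]
xyz [  18.5  350.4 -228.7] dr [1.8000e-03 8.0000e-04 1.7189e+00]
```

Call:
{"op": "send_rows", "data": {
  "xyz": [
    [0,0,-20],
    [0,0,-50],
    [0,0,-85],
    [0,10,-120],
    [1,30,-155],
    [3,55,-185],
    [5,85,-210],
    [7,115,-228],
    [9,150,-228],
    [10,185,-228]
  ],
  "dr": [
    [0,0,0],
    [0,0,0],
    [0,0,0.1],
    [0,0,0.2],
    [0,0,0.32],
    [0,0,0.44],
    [0,0,0.56],
    [0,0,0.68],
    [0,0,0.8],
    [0,0,0.92]
  ]
}}

```text
time: 18.98
position: [0.491, 0.0502, 0.2507]
tool_rot: [1.357, 2.829, 0.006]
ft_force: [0.5, 0.6, -1.0]
grip_width: 0.684
grip_force: 20.0
```

```bash
python3 -c "
from h import *
st();move((.483,.218,.20),1.416)"
```

```text
t 18.98 p [0.491  0.0502 0.2507] toolx yaw 2.247 z [ 0.005  0.002 -1.   ] F [ 0.5  0.6 -1. ] w 59.5 gf 19.989373683929443 q [-0.59 -0.04  0.42  1.83  0.01  1.34  0.51]
xyz [136.   98.6  50.9] dr [ 5.100e-03 -4.000e-04  8.311e-01]
```

Call:
{"op": "send_rows", "data": {
  "xyz": [
    [17,12,0],
    [34,25,0],
    [51,37,0],
    [68,50,5],
    [85,62,10],
    [102,74,20],
    [119,87,30],
    [136,99,40],
    [136,99,50],
    [136,99,51]
  ],
  "dr": [
    [0,0,0.11],
    [0,0,0.22],
    [0,0,0.33],
    [0,0,0.44],
    [0,0,0.55],
    [0,0,0.66],
    [0.002,0,0.77],
    [0.005,0,0.83],
    [0.005,0,0.83],
    [0.005,0,0.83]
  ]
}}

```text
time: 19.82
position: [0.4799, 0.2175, 0.1953]
tool_rot: [-2.374, -2.055, 0.012]
ft_force: [-0.4, 0.2, -0.4]
grip_width: 0.687
grip_force: 20.0
```

```bash
python3 -c "
from h import *
st();move((.483,.219,.162),1.416)"
```

```text
t 19.82 p [0.4799 0.2175 0.1953] toolx yaw 1.4271 z [-0.007 -0.004 -1.   ] F [-0.4  0.2 -0.4] w 59.8 gf 20.000053346157074 q [-0.73  0.09  0.27  1.82 -0.03  1.24 -0.6 ]
xyz [ 2.1  3.1 33.3] dr [-0.0066  0.0046  0.0111]
```

Call:
{"op": "send_rows", "data": {
  "xyz": [
    [1,2,5],
    [2,3,12],
    [2,3,19],
    [2,3,25],
    [2,3,28],
    [2,3,30],
    [2,3,30],
    [2,3,30],
    [2,3,30],
    [2,3,30]
  ],
  "dr": [
    [-0.005,0.004,0.01],
    [-0.005,0.004,0.01],
    [-0.005,0.004,0.01],
    [-0.005,0.004,0.01],
    [-0.005,0.004,0.01],
    [-0.005,0.004,0.01],
    [-0.005,0.004,0.01],
    [-0.005,0.004,0.01],
    [-0.005,0.004,0.01],
    [-0.005,0.004,0.01]
  ]
}}

```text
time: 20.65
position: [0.4849, 0.2188, 0.1684]
tool_rot: [-2.388, -2.04, -0.006]
ft_force: [0.3, 0.4, -0.6]
grip_width: 0.689
grip_force: 20.0
```

```bash
python3 -c "
from h import *
st();move((.4835,.219,.162),1.416)"
```

```text
t 20.65 p [0.4849 0.2188 0.1684] toolx yaw 1.4139 z [ 0.003  0.003 -1.   ] F [ 0.3  0.4 -0.6] w 59.9 gf 19.999912083148956 q [-0.73  0.11  0.28  1.85 -0.04  1.18 -0.6 ]
xyz [-0.  -1.4  6.4] dr [ 0.0023 -0.0031 -0.0021]
```

Call:
{"op": "send_rows", "data": {
  "xyz": [
    [0,-1,2],
    [0,-1,4],
    [0,-1,6],
    [0,-1,6],
    [0,-1,6],
    [0,-1,6],
    [0,-1,6],
    [0,-1,6],
    [0,-1,6],
    [0,-1,6]
  ],
  "dr": [
    [0,0,0],
    [0,0,0],
    [0,0,0],
    [0,0,0],
    [0,0,0],
    [0,0,0],
    [0,0,0],
    [0,0,0],
    [0,0,0],
    [0,0,0]
  ]
}}

```text
time: 21.48
position: [0.4837, 0.2188, 0.162]
tool_rot: [-2.389, -2.04, -0.005]
ft_force: [-0.3, 0.9, 0.2]
grip_width: 0.685
grip_force: 20.0
```

Call:
{"op": "send_rows", "data": {
  "xyz": [
    [0,0,0],
    [0,0,0],
    [0,0,0],
    [0,0,0],
    [0,0,0],
    [0,0,0],
    [0,0,0],
    [0,0,0],
    [0,0,0],
    [0,0,0]
  ],
  "dr": [
    [0,0,0],
    [0,0,0],
    [0,0,0],
    [0,0,0],
    [0,0,0],
    [0,0,0],
    [0,0,0],
    [0,0,0],
    [0,0,0],
    [0,0,0]
  ],
  "jaw": 82
}}

```text
time: 22.32
position: [0.4837, 0.2188, 0.162]
tool_rot: [-2.388, -2.04, -0.005]
ft_force: [0.3, 0.8, 1.1]
grip_width: 0.94
grip_force: 0.0
```

Call:
{"op": "send_rows", "data": {
  "xyz": [
    [0,0,0],
    [0,0,-10],
    [0,0,-20],
    [0,0,-30],
    [0,0,-40],
    [0,0,-50],
    [0,0,-60],
    [0,0,-70],
    [0,0,-70],
    [0,0,-70]
  ],
  "dr": [
    [0,0,0],
    [0,0,0],
    [0,0,0],
    [0,0,0],
    [0,0,0],
    [0,0,0],
    [0,0,0],
    [0,0,0],
    [0,0,0],
    [0,0,0]
  ]
}}

```text
time: 23.15
position: [0.4839, 0.2188, 0.2327]
tool_rot: [-2.389, -2.04, -0.007]
ft_force: [-1.1, 0.2, -0.6]
grip_width: 0.941
grip_force: 0.0
```

```bash
python3 -c "
from h import *
st();save(get_image('wrist'),'w7.png');save(get_image('top'),'t7.png');a=cv2.imread('pics/w6.png').astype(int);b=cv2.imread('pics/w7.png').astype(int)
d=abs(a-b).mean(2); print('tray diff',d[170:270,235:330].mean(),'ramp',d[75:165,235:330].mean(),'ref',d[100:200,350:420].mean())
t6=cv2.imread('pics/t6.png').astype(int);t7=cv2.imread('pics/t7.png').astype(int);d=abs(t6-t7).mean(2)
m=cv2.connectedComponentsWithStats((cv2.blur(d,(3,3))>12).astype(np.uint8))
for q in m[2][1:]:
  if q[4]>12: print(q)
move((.509,-.25,.20),np.pi)"
```

```text
t 23.15 p [0.4839 0.2188 0.2327] toolx yaw 1.4139 z [ 0.003  0.003 -1.   ] F [-1.1  0.2 -0.6] w 81.8 gf 0.0 q [-0.74  0.06  0.28  1.77 -0.02  1.31 -0.61]
tray diff 2.254701754385965 ramp 2.490253411306043 ref 2.4643333333333333
[143 184  61  43 440]
[206 189   4   8  21]
[188 200   6  11  24]
[199 207   9  30 110]
[223 207   6   6  24]
[292 207  19  19 238]
[209 244   7  10  30]
[181 262  11  21  63]
[220 267   7  11  36]
[191 285   5   7  21]
[228 284   7  11  37]
[195 294   5   7  23]
[199 303   5   7  22]
[204 312   4   7  16]
[243 314   4   5  16]
[208 321   4   7  16]
[246 322   9  14  44]
[230 340   8   5  18]
[215 344  15  25  87]
[228 374  10  23  85]
[283 384   4   6  16]
[230 399   7  13  40]
[286 400   4   5  17]
[264 409  25  11  80]
xyz [-458.8   98.6   30.6] dr [ 2.5000e-03 -6.0000e-04 -1.7277e+00]
```

Call:
{"op": "send_rows", "data": {
  "xyz": [
    [-38,8,0],
    [-76,16,0],
    [-115,25,0],
    [-153,33,0],
    [-191,41,0],
    [-230,49,5],
    [-268,57,10],
    [-306,66,15],
    [-345,74,22],
    [-383,82,30]
  ],
  "dr": [
    [0,0,-0.12],
    [0,0,-0.24],
    [0,0,-0.36],
    [0,0,-0.48],
    [0,0,-0.6],
    [0,0,-0.72],
    [0,0,-0.84],
    [0,0,-0.96],
    [0,0,-1.08],
    [0,0,-1.2]
  ],
  "jaw": 87
}}

```text
time: 24.08
position: [0.5032, -0.1456, 0.2059]
tool_rot: [0.958, 2.991, 0.005]
ft_force: [0.6, 0.6, -0.3]
grip_width: 1.001
grip_force: 0.0
```

```bash
python3 -c "
from h import *
st();move((.506,-.257,.12),np.pi)"
```

```text
t 24.08 p [ 0.5032 -0.1456  0.2059] toolx yaw 2.5215 z [ 0.002  0.003 -1.   ] F [ 0.6  0.6 -0.3] w 87.0 gf 0.0 q [-0.36  0.07  0.63  1.83 -0.05  1.25  1.23]
xyz [-67.  -89.3  85.6] dr [ 0.0032  0.0007 -0.6201]
```

Call:
{"op": "send_rows", "data": {
  "xyz": [
    [-13,-18,10],
    [-26,-36,20],
    [-40,-54,35],
    [-53,-72,50],
    [-65,-86,65],
    [-67,-89,75],
    [-67,-89,85],
    [-67,-89,85],
    [-67,-89,85],
    [-67,-89,85]
  ],
  "dr": [
    [0,0,-0.12],
    [0,0,-0.24],
    [0,0,-0.36],
    [0,0,-0.48],
    [0.003,0,-0.62],
    [0.003,0,-0.62],
    [0.003,0,-0.62],
    [0.003,0,-0.62],
    [0.003,0,-0.62],
    [0.003,0,-0.62]
  ]
}}

```text
time: 24.92
position: [0.5066, -0.2541, 0.1216]
tool_rot: [0.006, 3.14, 0.0]
ft_force: [-0.4, 0.1, 0.0]
grip_width: 1.0
grip_force: 0.0
```

```bash
python3 -c "
from h import *
st();find((.506,-.257));move((.506,-.257,.024),np.pi)"
```

```text
t 24.92 p [ 0.5066 -0.2541  0.1216] toolx yaw 3.1375 z [ 0.002  0.    -1.   ] F [-0.4  0.1  0. ] w 87.0 gf 0.0 q [-0.14  0.27  0.65  1.83 -0.18  1.11  2.13]
pred [275.3 211.8] r 36.9
  circle [270.  214.5  36.4] rgb [184 181 166] [ 0.5082 -0.2612  0.013 ]
  circle [144.  207.   37.5] rgb [185 181 168] [ 0.5016 -0.3594  0.013 ]
  circle [268.5  72.   39.3] rgb [ 53 170 166] [ 0.4037 -0.2608  0.013 ]
  circle [499.5  76.5  39.2] rgb [120 117 110] [ 0.4077 -0.099   0.013 ]
xyz [ 1.1 -2.8 97.9] dr [ 0.      0.0023 -0.0039]
```

Call:
{"op": "send_rows", "data": {
  "xyz": [
    [-1,-3,10],
    [-2,-5,25],
    [-2,-7,40],
    [-2,-7,55],
    [-2,-7,70],
    [-2,-7,82],
    [-2,-7,91],
    [-2,-7,95],
    [-2,-7,97],
    [-2,-7,97]
  ],
  "dr": [
    [0,0,0],
    [0,0,0],
    [0,0,0],
    [0,0,0],
    [0,0,0],
    [0,0,0],
    [0,0,0],
    [0,0,0],
    [0,0,0],
    [0,0,0]
  ]
}}

```text
time: 25.8
position: [0.5083, -0.2621, 0.0242]
tool_rot: [0.008, 3.14, -0.0]
ft_force: [0.3, -0.1, 0.1]
grip_width: 0.996
grip_force: 0.0
```

Call:
{"op": "send_rows", "data": {
  "xyz": [
    [0,0,0],
    [0,0,0],
    [0,0,0],
    [0,0,0],
    [0,0,0],
    [0,0,0],
    [0,0,0],
    [0,0,0],
    [0,0,0],
    [0,0,0]
  ],
  "dr": [
    [0,0,0],
    [0,0,0],
    [0,0,0],
    [0,0,0],
    [0,0,0],
    [0,0,0],
    [0,0,0],
    [0,0,0],
    [0,0,0],
    [0,0,0]
  ],
  "jaw": 40,
  "grip_force": 20
}}

```text
time: 26.63
position: [0.5084, -0.2621, 0.0245]
tool_rot: [0.008, 3.14, -0.0]
ft_force: [0.4, 0.3, 3.8]
grip_width: 0.686
grip_force: 20.0
```

Call:
{"op": "send_rows", "data": {
  "xyz": [
    [0,0,-20],
    [0,0,-50],
    [0,0,-85],
    [0,10,-120],
    [1,35,-155],
    [3,65,-185],
    [5,100,-210],
    [7,135,-226],
    [9,170,-226],
    [10,205,-226]
  ],
  "dr": [
    [0,0,0],
    [0,0,0],
    [0,0,0.1],
    [0,0,0.2],
    [0,0,0.32],
    [0,0,0.44],
    [0,0,0.56],
    [0,0,0.68],
    [0,0,0.8],
    [0,0,0.92]
  ]
}}

```text
time: 27.47
position: [0.5003, -0.0753, 0.2505]
tool_rot: [1.295, 2.858, 0.004]
ft_force: [1.1, 0.0, 0.0]
grip_width: 0.682
grip_force: 20.0
```

```bash
python3 -c "
from h import *
st();move((.4835,.219,.20),1.416)"
```

```text
t 27.47 p [ 0.5003 -0.0753  0.2505] toolx yaw 2.2906 z [ 0.004  0.001 -1.   ] F [1.1 0.  0. ] w 59.3 gf 19.99040186405182 q [-0.51 -0.01  0.6   1.81  0.01  1.34  0.82]
xyz [232.5 181.2  50.7] dr [4.200e-03 5.000e-04 8.746e-01]
```

Call:
{"op": "send_rows", "data": {
  "xyz": [
    [24,18,0],
    [48,37,0],
    [72,55,0],
    [96,74,0],
    [120,93,0],
    [144,112,5],
    [168,131,15],
    [192,150,25],
    [214,167,35],
    [232,181,45]
  ],
  "dr": [
    [0,0,0.11],
    [0,0,0.22],
    [0,0,0.33],
    [0,0,0.44],
    [0,0,0.55],
    [0,0,0.66],
    [0.002,0,0.77],
    [0.004,0,0.87],
    [0.004,0,0.875],
    [0.004,0,0.875]
  ]
}}

```text
time: 28.3
position: [0.4805, 0.2199, 0.2029]
tool_rot: [-2.378, -2.05, 0.005]
ft_force: [0.1, -0.7, -0.3]
grip_width: 0.685
grip_force: 20.0
```

Call:
{"op": "send_rows", "data": {
  "xyz": [
    [0,0,0],
    [0,0,2],
    [0,0,4],
    [0,0,6],
    [0,0,6],
    [0,0,6],
    [0,0,6],
    [0,0,6],
    [0,0,6],
    [0,0,6]
  ],
  "dr": [
    [0,0,0],
    [0,0,0],
    [0,0,0],
    [0,0,0],
    [0,0,0],
    [0,0,0],
    [0,0,0],
    [0,0,0],
    [0,0,0],
    [0,0,0]
  ]
}}

```text
time: 29.13
position: [0.4814, 0.2174, 0.1981]
tool_rot: [-2.38, -2.049, 0.004]
ft_force: [0.2, -0.1, -0.7]
grip_width: 0.683
grip_force: 20.0
```

```bash
python3 -c "
from h import *
st();move((.4835,.219,.1635),1.416)"
```

```text
t 29.13 p [0.4814 0.2174 0.1981] toolx yaw 1.4217 z [-0.003 -0.001 -1.   ] F [ 0.2 -0.1 -0.7] w 59.4 gf 19.99994605779648 q [-0.77  0.09  0.31  1.82 -0.03  1.24 -0.6 ]
xyz [ 1.9  1.9 34.6] dr [-0.0024  0.0011  0.0057]
```

Call:
{"op": "send_rows", "data": {
  "xyz": [
    [1,1,6],
    [2,2,13],
    [2,2,20],
    [2,2,26],
    [2,2,30],
    [2,2,33],
    [2,2,35],
    [2,2,35],
    [2,2,35],
    [2,2,35]
  ],
  "dr": [
    [-0.002,0,0.005],
    [-0.002,0,0.005],
    [-0.002,0,0.005],
    [-0.002,0,0.005],
    [-0.002,0,0.005],
    [-0.002,0,0.005],
    [-0.002,0,0.005],
    [-0.002,0,0.005],
    [-0.002,0,0.005],
    [-0.002,0,0.005]
  ]
}}

```text
time: 29.97
position: [0.4838, 0.2192, 0.1632]
tool_rot: [2.385, 2.044, -0.001]
ft_force: [-0.0, 1.0, -0.7]
grip_width: 0.684
grip_force: 20.0
```

Call:
{"op": "send_rows", "data": {
  "xyz": [
    [0,0,0],
    [0,0,0],
    [0,0,0],
    [0,0,0],
    [0,0,0],
    [0,0,0],
    [0,0,0],
    [0,0,0],
    [0,0,0],
    [0,0,0]
  ],
  "dr": [
    [0,0,0],
    [0,0,0],
    [0,0,0],
    [0,0,0],
    [0,0,0],
    [0,0,0],
    [0,0,0],
    [0,0,0],
    [0,0,0],
    [0,0,0]
  ]
}}

```text
time: 30.8
position: [0.4835, 0.2191, 0.1629]
tool_rot: [2.385, 2.044, -0.002]
ft_force: [0.2, -0.4, 0.4]
grip_width: 0.688
grip_force: 20.0
```

```bash
python3 -c "
from h import *
st();move((.4835,.219,.1635),1.416)"
```

```text
t 30.8 p [0.4835 0.2191 0.1629] toolx yaw 1.4169 z [-0.001 -0.001 -1.   ] F [ 0.2 -0.4  0.4] w 59.8 gf 19.99995768070221 q [-0.76  0.12  0.31  1.86 -0.04  1.17 -0.59]
xyz [-0.1 -0.  -0.6] dr [-0.0006  0.0014  0.0009]
```

Call:
{"op": "send_rows", "data": {
  "xyz": [
    [0,0,0],
    [0,0,0],
    [0,0,0],
    [0,0,0],
    [0,0,0],
    [0,0,0],
    [0,0,0],
    [0,0,0],
    [0,0,0],
    [0,0,0]
  ],
  "dr": [
    [0,0,0],
    [0,0,0],
    [0,0,0],
    [0,0,0],
    [0,0,0],
    [0,0,0],
    [0,0,0],
    [0,0,0],
    [0,0,0],
    [0,0,0]
  ],
  "jaw": 82
}}

```text
time: 31.63
position: [0.4835, 0.2191, 0.1629]
tool_rot: [2.385, 2.044, -0.002]
ft_force: [-0.5, 0.7, 0.9]
grip_width: 0.944
grip_force: 0.0
```

Call:
{"op": "send_rows", "data": {
  "xyz": [
    [0,0,0],
    [0,0,-10],
    [0,0,-20],
    [0,0,-30],
    [0,0,-40],
    [0,0,-50],
    [0,0,-60],
    [0,0,-70],
    [0,0,-70],
    [0,0,-70]
  ],
  "dr": [
    [0,0,0],
    [0,0,0],
    [0,0,0],
    [0,0,0],
    [0,0,0],
    [0,0,0],
    [0,0,0],
    [0,0,0],
    [0,0,0],
    [0,0,0]
  ]
}}

```text
time: 32.47
position: [0.4839, 0.2193, 0.2337]
tool_rot: [2.385, 2.044, -0.0]
ft_force: [0.3, -0.5, -0.7]
grip_width: 0.939
grip_force: 0.0
```

```bash
python3 -c "
from h import *
st();save(get_image('wrist'),'w8.png');save(get_image('top'),'t8.png');a=cv2.imread('pics/w6.png').astype(int);b=cv2.imread('pics/w8.png').astype(int)
d=abs(a-b).mean(2); print('tray diff',d[170:270,235:330].mean(),'ramp',d[75:165,235:330].mean(),'ref',d[100:200,350:420].mean())
t0=cv2.imread('pics/top0.png').astype(int);t7=cv2.imread('pics/t8.png').astype(int);d=abs(t0-t7).mean(2)
print('pb',d[204:229,352:377].mean())
move((.5016,-.359,.20),np.pi)"
```

```text
t 32.47 p [0.4839 0.2193 0.2337] toolx yaw 1.4168 z [ 0.    -0.001 -1.   ] F [ 0.3 -0.5 -0.7] w 81.7 gf 0.0 q [-0.77  0.07  0.31  1.76 -0.02  1.31 -0.61]
tray diff 1.438912280701754 ramp 2.235009746588694 ref 3.5734285714285714
pb 3.8752
xyz [-568.3  106.8   33.4] dr [-2.7000e-03  3.0000e-04 -1.7247e+00]
```

Call:
{"op": "send_rows", "data": {
  "xyz": [
    [-38,7,0],
    [-76,14,0],
    [-115,22,0],
    [-153,29,0],
    [-191,36,0],
    [-230,43,5],
    [-268,50,5],
    [-306,57,5],
    [-345,65,5],
    [-383,72,5]
  ],
  "dr": [
    [0,0,-0.12],
    [0,0,-0.24],
    [0,0,-0.36],
    [0,0,-0.48],
    [0,0,-0.6],
    [0,0,-0.72],
    [0,0,-0.84],
    [0,0,-0.96],
    [0,0,-1.08],
    [0,0,-1.2]
  ],
  "jaw": 87
}}

```text
time: 33.4
position: [0.4949, -0.1484, 0.2277]
tool_rot: [-0.94, -2.996, 0.002]
ft_force: [0.3, 0.6, 0.3]
grip_width: 0.992
grip_force: 0.0
```

```bash
python3 -c "
from h import *
st();move((.5016,-.359,.15),np.pi)"
```

```text
t 33.4 p [ 0.4949 -0.1484  0.2277] toolx yaw 2.5336 z [-0.002 -0.001 -1.   ] F [0.3 0.6 0.3] w 86.3 gf 0.0 q [-0.41  0.04  0.67  1.82 -0.02  1.3   1.23]
xyz [-125.9 -168.9   77.9] dr [-0.0012 -0.0015 -0.608 ]
```

Call:
{"op": "send_rows", "data": {
  "xyz": [
    [-16,-21,5],
    [-32,-42,10],
    [-48,-63,20],
    [-63,-84,30],
    [-79,-106,40],
    [-95,-127,50],
    [-110,-148,65],
    [-126,-169,78],
    [-126,-169,78],
    [-126,-169,78]
  ],
  "dr": [
    [0,0,-0.08],
    [0,0,-0.16],
    [0,0,-0.24],
    [0,0,-0.32],
    [0,0,-0.4],
    [0,0,-0.5],
    [0,0,-0.608],
    [0,0,-0.608],
    [0,0,-0.608],
    [0,0,-0.608]
  ]
}}

```text
time: 34.23
position: [0.4995, -0.3587, 0.1486]
tool_rot: [-0.014, -3.137, 0.001]
ft_force: [0.8, 0.9, 0.7]
grip_width: 1.0
grip_force: 0.0
```

```bash
python3 -c "
from h import *
st();find((.5016,-.359));move((.5016,-.359,.024),np.pi)"
```

```text
t 34.23 p [ 0.4995 -0.3587  0.1486] toolx yaw 3.1327 z [-0.005 -0.001 -1.   ] F [0.8 0.9 0.7] w 87.0 gf 0.0 q [-0.01  0.37  0.73  1.68 -0.26  1.2   2.34]
pred [278.9 206.9] r 33.6
  circle [276.  205.5  33.5] rgb [177 174 160] [ 0.5003 -0.3615  0.013 ]
  circle [400.5  85.5  35.1] rgb [ 48 157 152] [ 0.4037 -0.2627  0.013 ]
  circle [87.  90.  31.2] rgb [153 147 137] [ 0.405  -0.5085  0.013 ]
  circle [426.  247.5  33.1] rgb [147 140 128] [ 0.5404 -0.228   0.013 ]
  circle [270.   73.5  32.7] rgb [211 209 200] [ 0.3939 -0.3648  0.013 ]
xyz [ -1.3  -1.6 125.5] dr [-0.0001 -0.003  -0.0065]
```

Call:
{"op": "send_rows", "data": {
  "xyz": [
    [0,-1,12],
    [-1,-2,28],
    [-1,-3,45],
    [-1,-3,62],
    [-1,-3,79],
    [-1,-3,95],
    [-1,-3,108],
    [-1,-3,117],
    [-1,-3,122],
    [-1,-3,124]
  ],
  "dr": [
    [0,-0.003,0],
    [0,-0.003,0],
    [0,-0.003,0],
    [0,-0.003,0],
    [0,-0.003,0],
    [0,-0.003,0],
    [0,-0.003,0],
    [0,-0.003,0],
    [0,-0.003,0],
    [0,-0.003,0]
  ]
}}

```text
time: 35.12
position: [0.5023, -0.36, 0.0259]
tool_rot: [0.007, 3.14, -0.001]
ft_force: [0.4, 0.6, -0.9]
grip_width: 1.003
grip_force: 0.0
```

Call:
{"op": "send_rows", "data": {
  "xyz": [
    [0,0,0],
    [0,0,0],
    [0,0,0],
    [0,0,0],
    [0,0,0],
    [0,0,0],
    [0,0,0],
    [0,0,0],
    [0,0,0],
    [0,0,0]
  ],
  "dr": [
    [0,0,0],
    [0,0,0],
    [0,0,0],
    [0,0,0],
    [0,0,0],
    [0,0,0],
    [0,0,0],
    [0,0,0],
    [0,0,0],
    [0,0,0]
  ],
  "jaw": 40,
  "grip_force": 20
}}

```text
time: 35.95
position: [0.5025, -0.3609, 0.027]
tool_rot: [0.008, 3.139, -0.002]
ft_force: [0.1, 0.2, 4.1]
grip_width: 0.682
grip_force: 20.0
```

```bash
python3 -c "
from h import *
st()"
```

```text
t 35.95 p [ 0.5025 -0.3609  0.027 ] toolx yaw 3.1365 z [ 0.003 -0.001 -1.   ] F [0.1 0.2 4.1] w 59.3 gf 20.001440942287445 q [ 0.05  0.51  0.67  1.77 -0.37  0.99  2.43]
```

Call:
{"op": "send_rows", "data": {
  "xyz": [
    [0,0,0],
    [0,0,0],
    [0,0,0],
    [0,0,0],
    [0,0,1],
    [0,0,2],
    [0,0,3],
    [0,0,3],
    [0,0,3],
    [0,0,3]
  ],
  "dr": [
    [0,0,0],
    [0,0,0],
    [0,0,0],
    [0,0,0],
    [0,0,0],
    [0,0,0],
    [0,0,0],
    [0,0,0],
    [0,0,0],
    [0,0,0]
  ],
  "jaw": 75
}}

```text
time: 36.78
position: [0.5023, -0.3607, 0.0235]
tool_rot: [0.008, 3.14, -0.002]
ft_force: [-0.8, 0.7, 0.1]
grip_width: 0.868
grip_force: 0.0
```

Call:
{"op": "send_rows", "data": {
  "xyz": [
    [0,0,0],
    [0,0,0],
    [0,0,0],
    [0,0,0],
    [0,0,0],
    [0,0,0],
    [0,0,0],
    [0,0,0],
    [0,0,0],
    [0,0,0]
  ],
  "dr": [
    [0,0,0],
    [0,0,0],
    [0,0,0],
    [0,0,0],
    [0,0,0],
    [0,0,0],
    [0,0,0],
    [0,0,0],
    [0,0,0],
    [0,0,0]
  ],
  "jaw": 40
}}

```text
time: 37.62
position: [0.5023, -0.3606, 0.0236]
tool_rot: [0.008, 3.139, -0.002]
ft_force: [-0.2, 0.8, 0.5]
grip_width: 0.686
grip_force: 20.0
```

Call:
{"op": "send_rows", "data": {
  "xyz": [
    [0,0,-20],
    [0,0,-50],
    [0,0,-85],
    [0,10,-120],
    [1,35,-155],
    [3,65,-185],
    [5,100,-210],
    [7,135,-226],
    [9,170,-226],
    [10,205,-226]
  ],
  "dr": [
    [0,0,0],
    [0,0,0],
    [0,0,0.1],
    [0,0,0.2],
    [0,0,0.32],
    [0,0,0.44],
    [0,0,0.56],
    [0,0,0.68],
    [0,0,0.8],
    [0,0,0.92]
  ]
}}

```text
time: 38.45
position: [0.4941, -0.1746, 0.2499]
tool_rot: [1.287, 2.861, 0.002]
ft_force: [0.8, 1.1, -0.5]
grip_width: 0.685
grip_force: 20.0
```

```bash
python3 -c "
from h import *
st();move((.4835,.219,.20),1.416)"
```

```text
t 38.45 p [ 0.4941 -0.1746  0.2499] toolx yaw 2.2964 z [ 0.005 -0.001 -1.   ] F [ 0.8  1.1 -0.5] w 59.6 gf 19.990853369235992 q [-0.5   0.03  0.82  1.77 -0.03  1.34  1.05]
xyz [301.7 253.   49.6] dr [0.0046 0.002  0.8804]
```

Call:
{"op": "send_rows", "data": {
  "xyz": [
    [25,21,0],
    [50,42,0],
    [75,63,0],
    [100,84,0],
    [125,105,0],
    [150,126,0],
    [175,147,0],
    [200,168,0],
    [225,189,0],
    [250,210,0]
  ],
  "dr": [
    [0,0,0.1],
    [0,0,0.2],
    [0,0,0.3],
    [0,0,0.4],
    [0,0,0.5],
    [0,0,0.6],
    [0,0,0.7],
    [0.004,0.002,0.8],
    [0.004,0.002,0.88],
    [0.004,0.002,0.88]
  ]
}}

```text
time: 39.28
position: [0.4828, 0.1524, 0.2481]
tool_rot: [-2.383, -2.045, 0.002]
ft_force: [1.1, -0.0, 0.7]
grip_width: 0.684
grip_force: 20.0
```

```bash
python3 -c "
from h import *
st();move((.4835,.219,.195),1.416)"
```

```text
t 39.28 p [0.4828 0.1524 0.2481] toolx yaw 1.4184 z [-0.002  0.    -1.   ] F [ 1.1 -0.   0.7] w 59.5 gf 20.00002920627594 q [-0.81  0.    0.45  1.8  -0.    1.34 -0.51]
xyz [65.9 -9.3 53.2] dr [-0.0024 -0.0001  0.0024]
```

Call:
{"op": "send_rows", "data": {
  "xyz": [
    [12,-2,0],
    [25,-4,0],
    [40,-6,5],
    [55,-8,12],
    [63,-9,22],
    [66,-9,32],
    [66,-9,42],
    [66,-9,50],
    [66,-9,53],
    [66,-9,53]
  ],
  "dr": [
    [-0.002,0,0.002],
    [-0.002,0,0.002],
    [-0.002,0,0.002],
    [-0.002,0,0.002],
    [-0.002,0,0.002],
    [-0.002,0,0.002],
    [-0.002,0,0.002],
    [-0.002,0,0.002],
    [-0.002,0,0.002],
    [-0.002,0,0.002]
  ]
}}

```text
time: 40.12
position: [0.4835, 0.2163, 0.1939]
tool_rot: [-2.384, -2.046, 0.004]
ft_force: [-0.3, 0.4, -0.3]
grip_width: 0.683
grip_force: 20.0
```

```bash
python3 -c "
from h import *
st();move((.4835,.219,.163),1.416)"
```

```text
t 40.12 p [0.4835 0.2163 0.1939] toolx yaw 1.4187 z [-0.002 -0.002 -1.   ] F [-0.3  0.4 -0.3] w 59.4 gf 19.999823570251465 q [-0.85  0.09  0.41  1.82 -0.04  1.24 -0.59]
xyz [ 2.7 -0.3 30.9] dr [-0.0019  0.0019  0.0027]
```

Call:
{"op": "send_rows", "data": {
  "xyz": [
    [1,0,6],
    [2,0,12],
    [2,0,18],
    [2,0,23],
    [2,0,27],
    [2,0,30],
    [2,0,31],
    [2,0,31],
    [2,0,31],
    [2,0,31]
  ],
  "dr": [
    [-0.002,0.002,0.003],
    [-0.002,0.002,0.003],
    [-0.002,0.002,0.003],
    [-0.002,0.002,0.003],
    [-0.002,0.002,0.003],
    [-0.002,0.002,0.003],
    [-0.002,0.002,0.003],
    [-0.002,0.002,0.003],
    [-0.002,0.002,0.003],
    [-0.002,0.002,0.003]
  ]
}}

```text
time: 40.95
position: [0.4844, 0.2197, 0.1644]
tool_rot: [2.385, 2.044, 0.005]
ft_force: [0.6, 0.2, -0.4]
grip_width: 0.686
grip_force: 20.0
```

```bash
python3 -c "
from h import *
st();move((.4835,.219,.163),1.416)"
```

```text
t 40.95 p [0.4844 0.2197 0.1644] toolx yaw 1.4172 z [ 0.002  0.002 -1.   ] F [ 0.6  0.2 -0.4] w 59.6 gf 20.000014007091522 q [-0.85  0.12  0.41  1.86 -0.05  1.17 -0.58]
xyz [-0.9 -0.8  1.4] dr [ 0.002  -0.0021  0.0012]
```

Call:
{"op": "send_rows", "data": {
  "xyz": [
    [0,0,1],
    [0,0,1],
    [0,0,1],
    [0,0,1],
    [0,0,1],
    [0,0,1],
    [0,0,1],
    [0,0,1],
    [0,0,1],
    [0,0,1]
  ],
  "dr": [
    [0,0,0],
    [0,0,0],
    [0,0,0],
    [0,0,0],
    [0,0,0],
    [0,0,0],
    [0,0,0],
    [0,0,0],
    [0,0,0],
    [0,0,0]
  ],
  "jaw": 82
}}

```text
time: 41.78
position: [0.4842, 0.2197, 0.1631]
tool_rot: [2.385, 2.044, 0.004]
ft_force: [-0.1, 0.1, 0.2]
grip_width: 0.945
grip_force: 0.0
```

Call:
{"op": "send_rows", "data": {
  "xyz": [
    [0,0,0],
    [0,0,-10],
    [0,0,-20],
    [0,0,-30],
    [0,0,-40],
    [0,0,-50],
    [0,0,-60],
    [0,0,-70],
    [0,0,-70],
    [0,0,-70]
  ],
  "dr": [
    [0,0,0],
    [0,0,0],
    [0,0,0],
    [0,0,0],
    [0,0,0],
    [0,0,0],
    [0,0,0],
    [0,0,0],
    [0,0,0],
    [0,0,0]
  ]
}}

```text
time: 42.62
position: [0.4844, 0.2197, 0.2339]
tool_rot: [2.385, 2.045, 0.006]
ft_force: [-0.1, 0.4, -0.2]
grip_width: 0.941
grip_force: 0.0
```

```bash
python3 -c "
from h import *
st();save(get_image('wrist'),'w9.png');a=cv2.imread('pics/w6.png').astype(int);b=cv2.imread('pics/w9.png').astype(int)
d=abs(a-b).mean(2); print('tray diff',d[170:270,235:330].mean(),'ramp',d[75:165,235:330].mean(),'ref',d[100:200,350:420].mean())
move((.30,.20,.32),1.9)"
```

```text
t 42.62 p [0.4844 0.2197 0.2339] toolx yaw 1.4173 z [ 0.003  0.002 -1.   ] F [-0.1  0.4 -0.2] w 81.9 gf 0.0 q [-0.86  0.07  0.4   1.77 -0.03  1.31 -0.6 ]
tray diff 1.627543859649123 ramp 0.9669005847953214 ref 1.4773809523809525
xyz [ -47.3 -178.7  -87.3] dr [ 0.0019 -0.0013 -0.4826]
```

```bash
python3 -c "
from h import *
move((.48,.33,.36),1.6)"
```

```text
xyz [ 108.8  -20.6 -126.8] dr [ 0.0016 -0.0016 -0.1826]
```

Call:
{"op": "send_rows", "data": {
  "xyz": [
    [10,-2,-15],
    [20,-4,-35],
    [35,-7,-55],
    [50,-10,-75],
    [65,-13,-95],
    [80,-16,-110],
    [95,-19,-120],
    [109,-21,-127],
    [109,-21,-127],
    [109,-21,-127]
  ],
  "dr": [
    [0,0,-0.02],
    [0,0,-0.04],
    [0,0,-0.06],
    [0,0,-0.08],
    [0,0,-0.1],
    [0,0,-0.12],
    [0,0,-0.14],
    [0,0,-0.16],
    [0,0,-0.18],
    [0,0,-0.18]
  ],
  "jaw": 0
}}

```text
time: 43.5
position: [0.4794, 0.3305, 0.3592]
tool_rot: [2.189, 2.252, 0.001]
ft_force: [-0.6, -0.7, -0.6]
grip_width: 0.266
grip_force: 0.0
```

```bash
python3 -c "
from h import *
st();save(get_image('wrist'),'w10.png')
a=cv2.imread('pics/w10.png'); t=cv2.imread('pics/t8.png')
st()"
```

```text
t 43.5 p [0.4794 0.3305 0.3592] toolx yaw 1.5993 z [ 0.001 -0.    -1.   ] F [-0.6 -0.7 -0.6] w 23.2 gf 0.0 q [-0.94  0.15  0.33  1.44 -0.05  1.57 -0.58]
t 43.55 p [0.4797 0.3293 0.359 ] toolx yaw 1.5967 z [ 0.    -0.001 -1.   ] F [0.3 0.2 0.5] w 19.2 gf 0.0 q [-0.94  0.14  0.34  1.44 -0.05  1.57 -0.58]
```

View pics/w10.png

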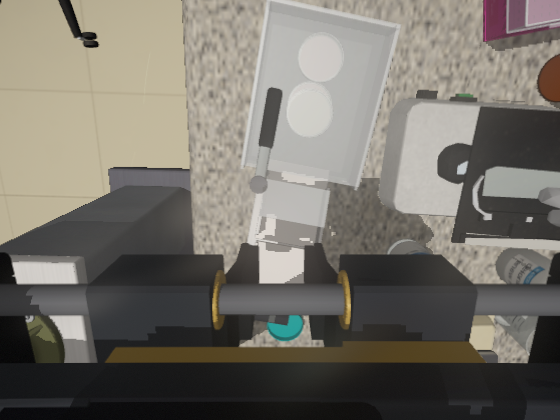

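Run:
```python
from h import *
s=dict(position=np.array([.4794,.3303,.3592]),tool_rot=get_state()['tool_rot'])
p=pix2w('wrist',(259,184),.141,s); e=pix2w('wrist',(274.5,89),.141,s); d=e-p; print(p,e,np.linalg.norm(d),np.arctan2(d[1],d[0]))
y=np.pi/2; f0=1.40
a=lever(f0,-.036); print(a); move(np.r_[a[:2],.36],f0+y)
pts=[(lever(f,d),f+y) for f,d in zip(np.linspace(f0,.75,10),-np.linspace(.028,.0175,10))]; arc(a,f0+y,pts)
s1=pts[-1]; pts2=[(lever(f,-.0175),f+y) for f in np.linspace(.68,.12,10)]; arc(s1[0],s1[1],pts2)
s2=pts2[-1]; pts3=[(lever(f,-.0175),f+y) for f in np.linspace(.09,-.18,10)]; arc(s2[0],s2[1],pts3)
```

```text
[0.45395691 0.32992237 0.141     ] [0.46895365 0.42860657 0.141     ] 0.09981720302356117 1.4199832264654009
[0.43087135 0.41002755 0.145     ]
xyz [ 81.9 -46.7  -1.1] dr [-1.0000e-04  1.0000e-03 -1.3741e+00]
xyz [[-8, 0, 0], [-15, 2, 0], [-21, 3, 0], [-28, 4, 0], [-35, 4, 0], [-42, 3, 0], [-48, 2, 0], [-55, 0, 0], [-61, -2, 0], [-67, -5, 0]]
dr [[0, 0, 0.0], [0, 0, 0.072], [0, 0, 0.144], [0, 0, 0.217], [0, 0, 0.289], [0, 0, 0.361], [0, 0, 0.433], [0, 0, 0.506], [0, 0, 0.578], [0, 0, 0.65]]
xyz [[-5, 1, 0], [-10, 2, 0], [-15, 2, 0], [-20, 2, 0], [-24, 2, 0], [-29, 1, 0], [-34, 0, 0], [-39, -1, 0], [-43, -2, 0], [-48, -4, 0]]
dr [[0, 0, 0.07], [0, 0, 0.132], [0, 0, 0.194], [0, 0, 0.257], [0, 0, 0.319], [0, 0, 0.381], [0, 0, 0.443], [0, 0, 0.506], [0, 0, 0.568], [0, 0, 0.63]]
xyz [[-2, 0, 0], [-5, 1, 0], [-7, 1, 0], [-9, 2, 0], [-11, 2, 0], [-14, 2, 0], [-16, 2, 0], [-18, 2, 0], [-21, 2, 0], [-23, 2, 0]]
dr [[0, 0, 0.03], [0, 0, 0.06], [0, 0, 0.09], [0, 0, 0.12], [0, 0, 0.15], [0, 0, 0.18], [0, 0, 0.21], [0, 0, 0.24], [0, 0, 0.27], [0, 0, 0.3]]
```

Call:
{"op": "send_rows", "data": {
  "xyz": [
    [10,-6,0],
    [20,-12,0],
    [35,-20,0],
    [50,-28,0],
    [65,-37,10],
    [75,-43,25],
    [82,-47,45],
    [82,-47,70],
    [82,-47,95],
    [82,-47,120]
  ],
  "dr": [
    [0,0,-0.12],
    [0,0,-0.24],
    [0,0,-0.36],
    [0,0,-0.48],
    [0,0,-0.6],
    [0,0,-0.72],
    [0,0,-0.84],
    [0,0,-0.96],
    [0,0,-1.08],
    [0,0,-1.2]
  ]
}}

```text
time: 44.38
position: [0.431, 0.4093, 0.2384]
tool_rot: [0.532, 3.095, 0.0]
ft_force: [-0.2, 0.3, -1.4]
grip_width: 0.005
grip_force: 0.0
```

```bash
python3 -c "
from h import *
st();move((.431,.410,.145),1.4+np.pi/2)"
```

```text
t 44.38 p [0.431  0.4093 0.2384] toolx yaw 2.8013 z [ 0.001 -0.    -1.   ] F [-0.2  0.3 -1.4] w 0.5 gf 0.0 q [-0.96  0.2   0.18  1.61 -0.04  1.34  0.45]
xyz [ 0.3  0.6 93.4] dr [ 0.0003  0.0014 -0.1695]
```

Call:
{"op": "send_rows", "data": {
  "xyz": [
    [0,0,15],
    [0,0,35],
    [0,0,55],
    [0,0,72],
    [0,0,84],
    [0,0,91],
    [0,0,93],
    [0,0,93],
    [0,0,93],
    [0,0,93]
  ],
  "dr": [
    [0,0,-0.1],
    [0,0,-0.17],
    [0,0,-0.17],
    [0,0,-0.17],
    [0,0,-0.17],
    [0,0,-0.17],
    [0,0,-0.17],
    [0,0,-0.17],
    [0,0,-0.17],
    [0,0,-0.17]
  ]
}}

```text
time: 45.22
position: [0.4316, 0.4118, 0.1485]
tool_rot: [0.273, 3.127, 0.005]
ft_force: [0.2, -0.1, 0.0]
grip_width: 0.006
grip_force: 0.0
```

Call:
{"op": "send_rows", "data": {
  "xyz": [
    [-8,0,0],
    [-15,2,0],
    [-21,3,0],
    [-28,4,0],
    [-35,4,0],
    [-42,3,0],
    [-48,2,0],
    [-55,0,0],
    [-61,-2,0],
    [-67,-5,0]
  ],
  "dr": [
    [0,0,0],
    [0,0,0.072],
    [0,0,0.144],
    [0,0,0.217],
    [0,0,0.289],
    [0,0,0.361],
    [0,0,0.433],
    [0,0,0.506],
    [0,0,0.578],
    [0,0,0.65]
  ]
}}

```text
time: 46.05
position: [0.496, 0.3982, 0.1484]
tool_rot: [-1.26, -2.878, -0.012]
ft_force: [-0.9, 4.5, 0.5]
grip_width: 0.0
grip_force: 2.2
```

Call:
{"op": "send_rows", "data": {
  "xyz": [
    [-5,1,0],
    [-10,2,0],
    [-15,2,0],
    [-20,2,0],
    [-24,2,0],
    [-29,1,0],
    [-34,0,0],
    [-39,-1,0],
    [-43,-2,0],
    [-48,-4,0]
  ],
  "dr": [
    [0,0,0.07],
    [0,0,0.132],
    [0,0,0.194],
    [0,0,0.257],
    [0,0,0.319],
    [0,0,0.381],
    [0,0,0.443],
    [0,0,0.506],
    [0,0,0.568],
    [0,0,0.63]
  ]
}}

```text
time: 46.88
position: [0.5273, 0.3597, 0.1488]
tool_rot: [2.09, 2.346, 0.014]
ft_force: [2.1, 5.1, -1.8]
grip_width: 0.007
grip_force: 2.1
```

```bash
python3 -c "
from h import *
st();move(lever(-.155,-.0175),-.155+np.pi/2)"
```

```text
t 46.88 p [0.5273 0.3597 0.1488] toolx yaw 1.6861 z [ 0.006  0.007 -1.   ] F [ 2.1  5.1 -1.8] w 0.6 gf 2.1003738306080777 q [-0.95  0.36  0.39  1.62 -0.15  1.19 -0.41]
xyz [-24.2   0.3   3.6] dr [ 0.0058 -0.0067  0.2703]
```

Call:
{"op": "send_rows", "data": {
  "xyz": [
    [-2,0,1],
    [-5,1,2],
    [-7,1,2],
    [-10,2,2],
    [-12,2,2],
    [-15,2,2],
    [-17,2,2],
    [-20,2,2],
    [-23,2,2],
    [-25,1,2]
  ],
  "dr": [
    [0,0,0.03],
    [0,0,0.06],
    [0,0,0.09],
    [0,0,0.12],
    [0,0,0.15],
    [0,0,0.18],
    [0,0,0.21],
    [0,0,0.24],
    [0,0,0.27],
    [0,0,0.28]
  ]
}}

```text
time: 47.72
position: [0.531, 0.3335, 0.146]
tool_rot: [-2.397, -2.029, -0.011]
ft_force: [7.2, 10.0, -1.5]
grip_width: 0.004
grip_force: 5.4
```

```bash
python3 -c "
from h import *
st();move(lever(-.155,-.0175),-.155+np.pi/2)"
```

```text
t 47.72 p [0.531  0.3335 0.146 ] toolx yaw 1.4049 z [ 0.005  0.005 -1.   ] F [ 7.2 10.  -1.5] w 0.3 gf 5.39509691298008 q [-0.97  0.34  0.45  1.65 -0.16  1.18 -0.65]
xyz [ 2.1 -0.9  1. ] dr [ 0.0043 -0.0059 -0.0109]
```

Call:
{"op": "send_rows", "data": {
  "xyz": [
    [-1,0,0],
    [-2,0,0],
    [-3,0,0],
    [-3,0,0],
    [-3,0,0],
    [-3,0,0],
    [-3,0,0],
    [-3,0,0],
    [-3,0,0],
    [-3,0,0]
  ],
  "dr": [
    [0,0,0],
    [0,0,0],
    [0,0,0],
    [0,0,0],
    [0,0,0],
    [0,0,0],
    [0,0,0],
    [0,0,0],
    [0,0,0],
    [0,0,0]
  ]
}}

```text
time: 48.55
position: [0.5309, 0.3334, 0.1461]
tool_rot: [-2.393, -2.033, -0.018]
ft_force: [6.9, 11.1, -2.2]
grip_width: 0.004
grip_force: 6.3
```

```bash
python3 -c "
from h import *
st()"
```

```text
t 48.55 p [0.5309 0.3334 0.1461] toolx yaw 1.4085 z [ 0.008  0.009 -1.   ] F [ 6.9 11.1 -2.2] w 0.3 gf 6.291826665401459 q [-0.97  0.34  0.45  1.65 -0.16  1.17 -0.64]
```

Call:
{"op": "send_rows", "data": {
  "xyz": [
    [8,0,0],
    [18,0,0],
    [18,0,-15],
    [18,0,-45],
    [10,0,-80],
    [-10,-10,-115],
    [-30,-25,-150],
    [-50,-40,-180],
    [-70,-55,-205],
    [-85,-60,-220]
  ],
  "dr": [
    [0,0,0],
    [0,0,0],
    [0,0,0],
    [0,0,0],
    [0,0,0],
    [0,0,0],
    [0,0,0],
    [0,0,0],
    [0,0,0],
    [0,0,0]
  ]
}}

```text
time: 49.38
position: [0.4543, 0.2529, 0.3678]
tool_rot: [-2.396, -2.031, -0.004]
ft_force: [0.2, -0.2, -0.4]
grip_width: 0.011
grip_force: 0.0
```

```bash
cat > g.py <<'E'
from h import *
get_image('side'); s=get_state(); st(); im=get_image('wrist'); save(im,'w11.png')
u0=w2pix('wrist',(.454,.330,.141),s); print('pivot px',u0)
g=im.max(2).astype(int)
m=((g<105)&(np.ptp(im.astype(int),axis=2)<20)).astype(np.uint8)
yy,xx=np.mgrid[:420,:560]; m[(yy>240)]=0
# dark pixels in an annulus 55..98 mm from the pivot, at handle height
pts=[]
for v,u in zip(*np.nonzero(m)):
    if abs(u-u0[0])<170 and abs(v-u0[1])<170:
        w=pix2w('wrist',(u,v),.141,s)[:2]-[.454,.330]; r=np.hypot(*w)
        if .05<r<.098: pts.append(np.arctan2(w[1],w[0]))
h,e=np.histogram(pts,bins=np.arange(-.8,1.8,.05)); print([(round(float(a),2),int(b)) for a,b in zip(e,h) if b>20])
E
python3 g.py
```

```text
t 49.43 p [0.4552 0.2505 0.3704] toolx yaw 1.4035 z [ 0.004  0.004 -1.   ] F [ 1.1 -1.6  2.1] w 0.3 gf 0.0 q [-1.02 -0.01  0.47  1.57  0.    1.57 -0.72]
pivot px [268.39853412 110.74204766]Traceback (most recent call last):
  File "g.py", line 11, in <module>
    w=pix2w('wrist',(u,v),.141,s)[:2]-[.454,.330]; r=np.hypot(*w)
      ~~~~~^^^^^^^^^^^^^^^^^^^^^^
  File "h.py", line 13, in pix2w
    c,Rw,o=cam(name,st); f=K(c)
           ~~~^^^^^^^^^
  File "h.py", line 7, in cam
    c=calibration(name)
ValueError: time passes only in moves, steps and waits
```

```bash
sed -i '1,2c from h import *\nimport h\nget_image("side"); s=get_state(); st(); im=get_image("wrist"); save(im,"w11.png"); C=cam("wrist",s); h.cam=lambda n,q=None:C' g.py; python3 g.py
```

```text
t 49.53 p [0.4558 0.2534 0.3661] toolx yaw 1.4051 z [ 0.002  0.002 -1.   ] F [0.8 0.3 0.4] w 0.5 gf 0.0 q [-1.02 -0.    0.47  1.57 -0.    1.57 -0.72]
pivot px [268.53487685 113.38636045]
[(-0.3, 27), (-0.25, 158), (-0.2, 167), (-0.15, 170), (-0.1, 167), (-0.05, 55)]
```

```bash
python3 -c "
from bench import *
print(close_job())"
```

```text
the job is handed in; nothing more can be done
None
```

I found four dishes on the bench and set all four on the tray; each went through to the tub, then I shut the gate and handed the job in at about 50 s. My last picture of the tub showed only two discs, which I took to be stacked pairs, because the tray and ramp were empty.

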